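Gauge two bushings and hold the inspection shutter open

TASK

Of the two flanged bushings, slide the one that fits over the fixture's gauge pin all the way down onto it, let go of it, and put the other one, which is too narrow, into the white dish. Then pull the fixture's spring-closed shutter out by its knob until its pointer lines up with the mark on the fixture's edge, and finish while still holding it there with the fingers, as it springs shut when released. Leave the loose vial and stoppers around where they are.

Things in the scene. Friction and masses are not known exactly. Their poses are not given: they have to be found in the camera images.
- bushing_wide: Brass flanged bushing that fits the pin: a tube 32 mm outside, 34 mm tall, with a flange 40 mm across and 5 mm thick at its lower end; bore 19 mm right through. Stands upright on the worktop, flange down. Origin: centre of its underside; z up along the bore.
- bushing_narrow: The other brass bushing, the same outside (tube 32 mm, 34 mm tall, flange 40 x 5 mm at the bottom) but with a bore of only 10 mm, so it does not go over the pin. Stands upright, flange down. Origin: centre of its underside; z up along the bore.
- dish: Round white ceramic dish, fixed, 110 mm across the rim, 32 mm high, walls 4 mm, inner floor 12 mm above the worktop and about 88 mm across. Origin: centre of its underside.
- fixture: Fixed aluminium inspection fixture: a flat deck 220 mm long (its x), 100 mm wide (its y), 14 mm thick, carrying the gauge pin near its far end and a sliding shutter between two low rails (tops 8 mm above the deck) on the near part. Origin: centre of its underside; its -x points to the near end, to which the shutter is pulled.
- pin_foot (a point): Where the axis of the gauge pin meets the deck's top, 14 mm above the worktop; a seated bushing's underside centre lies here. The pin is upright steel, 16 mm in diameter, 40 mm tall above the deck, tapered over its last 7 mm. Axes as the fixture's.
- pin_top (a point): Centre of the gauge pin's top, 40 mm above the deck.
- shutter (a joint): How far the flat dark steel shutter blade is pulled out along the fixture's -x, in m: 0 shut, up to 0.06. A spring pulls it shut with about 5 N when closed and 8 N at 0.04; it does not stay when released.
- pull_knob (a point): Black upright cylindrical knob standing on the shutter blade, its only handle: 19 mm in diameter, 36 mm tall, with a 26 mm foot for the lowest 6 mm. This point: centre of its underside, 18 mm above the worktop; its top is 54 mm above the worktop. Axes as the fixture's; it moves along the fixture's x with the shutter, 100 mm from the pin when shut.
- pointer (a point): End of the shutter's pointer, a dark tab 6 mm wide along the fixture's x that reaches over the right-hand (-y) rail; this point is at the middle of its width, 24 mm above the worktop.
- mark: The mark: a small fixed steel rider 12 mm long (fixture's x) on the deck's right-hand (-y) edge, with a 2 mm thick upright edge at its middle, top 25 mm above the worktop. Origin: middle of its underside, in line with that edge; axes as the fixture's. The pointer is at the mark when both have the same x in the fixture's frame. It lies 22 to 42 mm of travel from the shut pointer, toward the near end.
- vial: Loose small clear vial with black cap, 18 mm across, 34 mm tall, standing on the worktop; to be left alone. Origin: centre of its underside.
- white_stopper: Loose white stopper, 30 mm across, 30 mm tall, on the worktop; to be left alone. Origin: centre of its underside.
- glass_stopper: Loose frosted stopper, 29 mm across, 43 mm tall, on the worktop; to be left alone. Origin: centre of its underside.
Mind the look-alikes: they are no part of the job. Leave any blue or orange look-alike of the bushing_wide alone.

How it is judged:
By the outcome, as a careful person would: the job done as asked, in the order asked, and still so for the second after the job is handed in, while the arm keeps its last pose, push and grip.
It also fails if it takes over 61 s, if anything falls off the work surface, if the arm or the gripper's body presses on something with over 40 N, if the wrist force passes 120 N, or if a joint passes its speed limit or range.

ROBOT

A 7-joint arm with a two-finger parallel gripper is mounted at the origin on a cart in front of the work surface, level with it; the furniture and walls round the work are solid. World frame = base frame: x ahead of the robot, y to its left, z up, the work surface at z = 0. Lengths are in m, angles in rad, forces in N, time in s.
With the tool pointing down it reaches from about 0.4 to 0.875 m from the base axis. Payload 19.3 kg.
Tool frame: the origin (TCP) lies on the front face of the gripper's body, between the roots of the fingers; the fingertips stand 73 mm ahead of it and the grasp point (between the pads) lies 54 mm ahead of it; z points along the fingers, y is the direction in which the jaws open and shut (so a half turn about z gives the same grasp; the last joint's range is limited). The gripper opens to 85 mm and grips with 20 to 120 N. Pads are 22 mm wide; open, the fingers measure 114 mm over their backs; the gripper's body (76 mm by 85 mm) begins 54 mm behind the grasp point. The pads swing forward as they close: fully open they stand 13 mm farther back than shut.
Start: joints at [-1.192, 0.521, -0.036, 1.599, 0.021, 1.021, -0.113], TCP at [0.271, 0.563, 0.304] pointing down, gripper open.
Joint ranges: [-2.91, 2.91], [-0.3, 2.13], [-1.5, 1.42], [0.17, 2.43], [-1.26, 4.41], [0.16, 1.93], [-2.52, 2.52]. Speed limits (rad/s): [1.89, 1.89, 2.39, 2.39, 3.01, 3.01, 3.01].

INTERFACE

Orientations are given as [roll, pitch, yaw] about the fixed x, y, z axes, in that order (R = Rz(yaw) Ry(pitch) Rx(roll)).
In Python, from workcell import bot gives the robot as it stands.
- The arm moves only by the shell command python3 -m crank 'ROWS' [OPENING] [FORCE]. ROWS is a JSON object of lists of equal length, an entry for each row: "travel": the shift along the world's x, y, z in cm, a list of three; "rot": the turn, a rotation vector about the world's x, y, z in degrees, a list of three. A call has 1 to 8 rows; each row is the pose to reach, as a shift and turn from the pose commanded when the call began; what a row does not reach only later rows make up. A row lasts 1/10 s, in which the tool goes at most 50 mm and 8.59 degrees, less where a joint would pass 70% of its speed; a pose out of reach is approached as far as the arm can. A call with a gripper value outside its range is refused whole. OPENING is the opening, from -1 (shut) to 1 (fully open), so that 0 is half open, set as the call begins (- or left out, the last holds). The fingers move at their own pace and stop on an object; FORCE is the grip in N (left out, the last holds). Time passes only in rows, so rows that repeat a pose let the fingers close. It gives the time, the measured TCP pose, the force and the opening at its end, in the units of the state.
- bot.observe(): the state, without advancing time (a new reading comes with each control period).
- bot.grab_frame(name): name is "scene" or "top" or "wrist"; returns the picture (384x512x3 uint8, red, green, blue); there is no depth.
- bot.camera_model(name): a dict with "fx", "fy", "cx", "cy" (pixels), "R" (3x3) and "t" (3): a world point X has camera coordinates R X + t. Camera axes: x right, y down, z forward; pixel columns grow to the right and rows downward; lengths in m; the calibration is good to about 2 mm. The wrist camera is an equidistant fisheye: a pixel r from the principal point sees the ray r / f radians off the axis. A picture is of the moment at which its call begins: read the wrist's pose just before it. camera_model takes no time and is no camera call; for the wrist camera it gives the pose at the moment of the call.
- bot.job_done(): hands the job in, once; it reports no verdict.
Trained networks look in the newest picture that a camera, given by its name, has taken for a name from the list of things; names that differ only in an ending like _2 or _b are one class to them, and where a whole thing is asked for, a point or a joint stands for the part that bears it (a point fixed in the world has none). Each returns a list of dicts, best first, with "conf" (0 to 1); they miss things now and then, are a little off and sometimes report something else, mostly with a low value. They report only what shows in the picture. A call takes as long as a camera call. They do not tell look-alikes from the thing itself.
- bot.silhouettes(camera, thing): "pixels" (384x512 bool, what is visible of it) and "box" ([centre column, centre row, width, height] in pixels, round what is visible of it).
The state is a dict: "clock": time; "qpos": joint angles; "qd": joint speeds; "joint_efforts": joint torques, N m; "position": TCP position; "tool_rot": TCP orientation; "force": force on the tool from outside, world axes, zero at the start; "moment": the same for the moment, N m; "grip_width": finger opening in m.
Only numpy, scipy, OpenCV 4.12 (cv2) and the standard library are available. Lean on these libraries where they do the work, as an engineer would, in place of code of your own. Each camera call takes 0.05 s, during which the arm holds its last target.

## Working session

There is one attempt and no reset: what is moved stays moved. The work goes in short steps, Python scripts to look and compute and a shell command to move; the robot and the scene stay as the last step left them, time stands still between calls to the robot, and variables do not carry over. Pictures are saved under pics/ and viewed, and the job is handed in when it is done.

```bash
ls; mkdir -p pics
python3 - <<'E'
from workcell import bot
import cv2
s=bot.observe();print({k:s[k] for k in('clock','qpos','position','tool_rot','grip_width','force')})
for n in('scene','top'):
    f=bot.grab_frame(n);cv2.imwrite(f'pics/{n}0.png',cv2.resize(f[:,:,::-1],(800,600),interpolation=cv2.INTER_CUBIC))
    c=bot.camera_model(n);print(n,c)
E
```

```text
pics
{'clock': 0.0, 'qpos': array([-1.19224291,  0.52201393, -0.03634066,  1.59999914,  0.02116271,
        1.02111413, -0.11279422]), 'position': array([0.27105408, 0.56287802, 0.30332876]), 'tool_rot': array([-3.14044206e+00,  4.45179112e-05,  2.69282691e+00]), 'grip_width': 0.08516297436299801, 'force': array([-0.19282457,  0.18977387, -0.05485153])}
scene {'fx': 465.70477905931074, 'fy': 465.70477905931074, 'cx': 254.55295836151927, 'cy': 196.01167689180713, 'R': array([[-0.64144277, -0.76688545, -0.02092544],
       [-0.44803034,  0.39660675, -0.80123149],
       [ 0.62275195, -0.50456891, -0.59798848]]), 't': array([0.26748881, 0.3117567 , 0.91535261])}
top {'fx': 354.6363393468136, 'fy': 354.6363393468136, 'cx': 251.69831650783382, 'cy': 190.82250265995128, 'R': array([[ 0.23733366, -0.97140234, -0.00708714],
       [-0.93124854, -0.22543463, -0.28627851],
       [ 0.27649393,  0.07454342, -0.95812023]]), 't': array([-0.18017797,  0.50533094,  1.05038843])}
```

View pics/scene0.png

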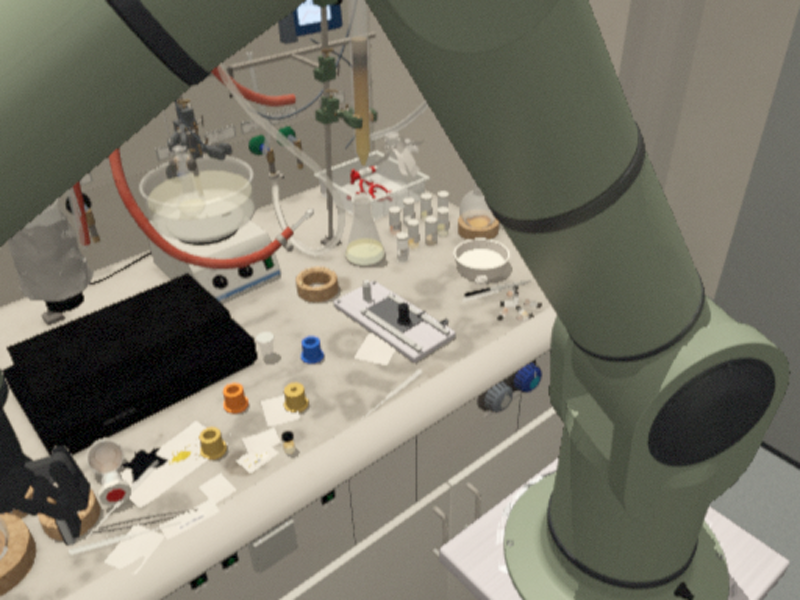

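View pics/top0.png

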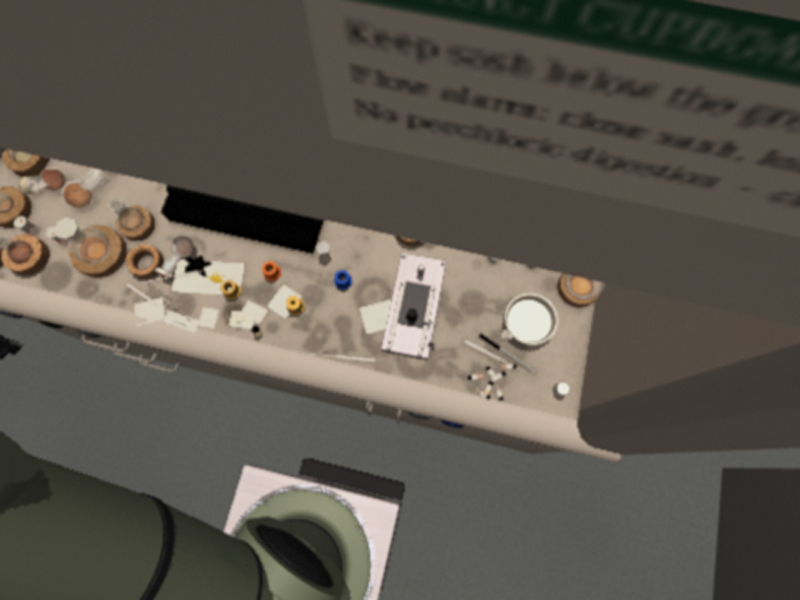

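The scene view shows brass bushings at (295,397) and (212,443), the fixture at (395,320) and the dish at (482,260). The top view shows the bushings at (294,303) and (230,288), the fixture at (415,305) and the dish at (529,320). Next I'll run the detectors.

```bash
cat > h.py <<'E'
from workcell import bot
import numpy as np, cv2
def ray(n,uv,c=None):
    c=c or bot.camera_model(n);u,v=uv
    d=np.array([(u-c['cx'])/c['fx'],(v-c['cy'])/c['fy'],1.])
    if n=='wrist':
        a=d[:2];r=np.hypot(*a);d=np.array([*(a/r*np.sin(r)),np.cos(r)]) if r>1e-9 else np.array([0,0,1.])
    R=np.array(c['R']);t=np.array(c['t']);return -R.T@t,R.T@d
def onz(n,uv,z,c=None):
    o,d=ray(n,uv,c);return o+d*(z-o[2])/d[2]
def proj(n,X,c=None):
    c=c or bot.camera_model(n);p=np.array(c['R'])@np.array(X)+np.array(c['t'])
    if n=='wrist':
        r=np.hypot(p[0],p[1]);th=np.arctan2(r,p[2]);a=p[:2]/max(r,1e-9)*th
    else:a=p[:2]/p[2]
    return np.array([c['cx']+c['fx']*a[0],c['cy']+c['fy']*a[1]])
def tri(o1,d1,o2,d2):
    A=np.stack([d1,-d2],1);s=np.linalg.lstsq(A,o2-o1,rcond=None)[0]
    a=o1+d1*s[0];b=o2+d2*s[1];return (a+b)/2,np.linalg.norm(a-b)
E
python3 - <<'E'
from h import *
for t,h in(('bushing_wide',.017),('bushing_narrow',.017),('dish',.016),('fixture',.007),('pull_knob',.036),('pin_top',.03),('mark',.02),('vial',.017),('white_stopper',.015),('glass_stopper',.02)):
  for n in('scene','top'):
    for d in bot.silhouettes(n,t)[:4]:
        m=d['pixels'];vv,uu=np.nonzero(m);c=(uu.mean(),vv.mean())
        print(t,n,round(d['conf'],2),np.round(d['box'],1),m.sum(),np.round(onz(n,c,h),3))
print(bot.observe()['clock'])
E
```

```text
bushing_wide scene 0.63 [137.2 287.4  22.9  21.4] 298 [0.482 0.298 0.017]
bushing_wide scene 0.58 [200.8 223.4  17.8  25.8] 210 [0.56  0.07  0.017]
bushing_wide scene 0.55 [149.7 256.2  15.2  18.9] 256 [0.544 0.225 0.017]
bushing_wide top 0.64 [145.9 184.6  14.3  10.9] 130 [0.487 0.295 0.017]
bushing_wide top 0.23 [206.7 158.9   8.2   9.6] 67 [0.625 0.127 0.017]
bushing_narrow scene 0.57 [190.3 255.4  13.4  21.5] 240 [0.483 0.152 0.017]
bushing_narrow top 0.41 [186.6 196.1  12.   12.5] 125 [0.486 0.151 0.017]
dish scene 0.5 [189.1 255.6  11.9  20.3] 239 [0.484 0.153 0.016]
fixture top 0.78 [264.5 196.6  41.3  66.8] 1854 [ 0.547 -0.095  0.007]
fixture top 0.71 [147.9 185.7  12.4  13. ] 104 [0.488 0.299 0.007]
pull_knob scene 0.95 [253.5 202.   30.8  24.6] 377 [ 0.522 -0.087  0.036]
pull_knob scene 0.24 [253.7 207.3  84.2  51.8] 1986 [ 0.512 -0.072  0.036]
pull_knob top 0.7 [264.6 194.6  19.6  29.7] 484 [ 0.542 -0.097  0.036]
pin_top scene 0.71 [254.2 205.6  76.3  54.1] 1998 [ 0.519 -0.076  0.03 ]
pin_top scene 0.17 [252.5 202.   30.6  26.2] 422 [ 0.532 -0.091  0.03 ]
pin_top top 0.98 [261.4 194.9  42.3  67.1] 1889 [ 0.54  -0.096  0.03 ]
pin_top top 0.59 [146.8 185.   13.5   9.2] 126 [0.483 0.29  0.03 ]
mark top 0.41 [265.  195.9  42.8  72.5] 1938 [ 0.543 -0.096  0.02 ]
white_stopper top 0.41 [357.9 249.6  12.9   8.1] 83 [ 0.443 -0.425  0.015]
glass_stopper scene 0.66 [170.2 222.7   6.8  18.2] 157 [0.621 0.121 0.02 ]
1.1
```

Run:
```python
from h import *
for n in('scene','top','wrist'):
    c=bot.camera_model(n);print(n,-c['R'].T@c['t'],c['R'][2],c['fx'])
s=bot.grab_frame('scene')[:,:,::-1];w=bot.grab_frame('wrist')[:,:,::-1]
cv2.imwrite('pics/s1.png',cv2.resize(s[170:320,110:310],(800,600),interpolation=cv2.INTER_CUBIC))
cv2.imwrite('pics/w1.png',cv2.resize(w,(800,600),interpolation=cv2.INTER_CUBIC))
```

```text
scene [-0.2587824   0.54334694  0.80275693] [ 0.62275195 -0.50456891 -0.59798848] 465.70477905931074
top [ 0.22292496 -0.13940575  1.14978686] [ 0.27649393  0.07454342 -0.95812023] 354.6363393468136
wrist [0.19956703 0.59835775 0.37394804] [ 0.27760641 -0.13287368 -0.95146165] 297.3186396354542
```

View pics/s1.png

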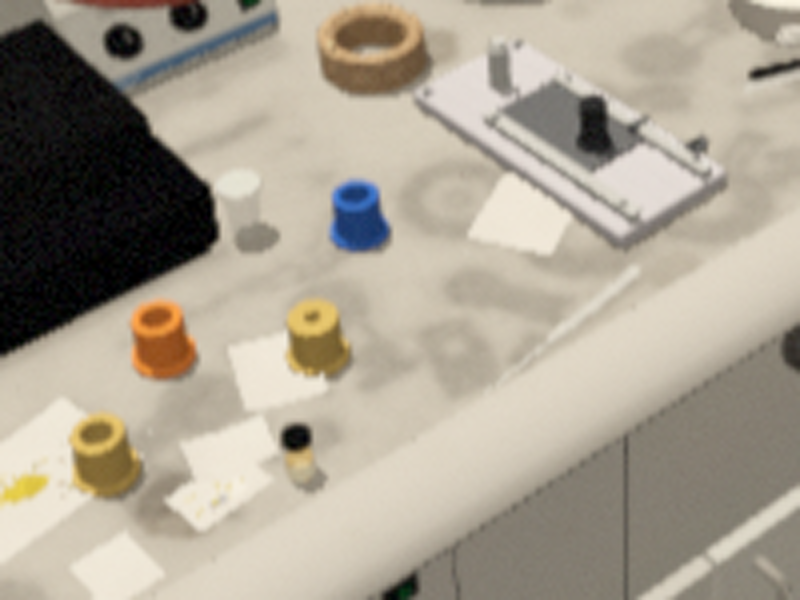

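View pics/w1.png

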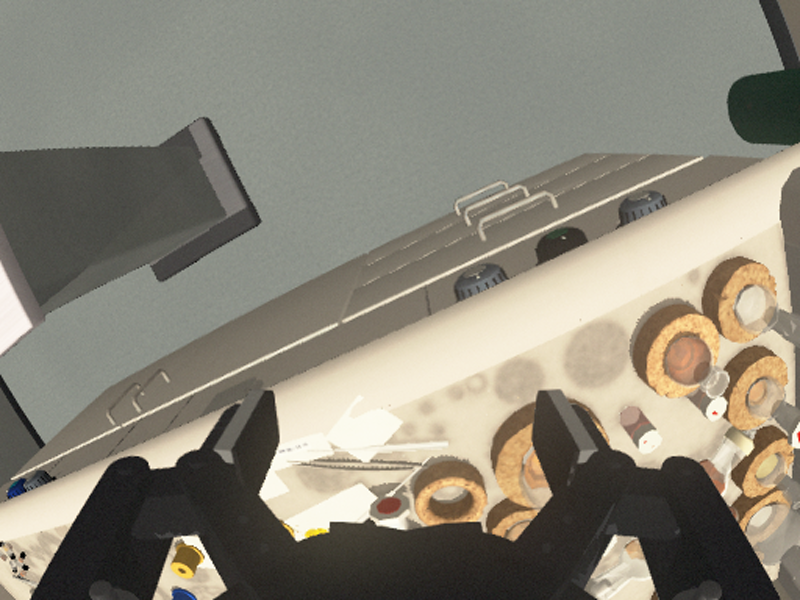

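The bores show clearly at 4x: the bushing at scene (100,455), world (0.485,0.297), has the wide one. The bushing at (315,335), world (0.485,0.152), has the narrow one. I'm moving above the wide one now.

```bash
python3 -m crank '{"travel":[[3,-4,0],[6,-8,0],[9,-11.5,0],[12,-15,-1],[15,-19,-3],[18,-23,-5],[21,-26.5,-7],[21.4,-26.6,-8]],"rot":[[0,0,-4],[0,0,-8],[0,0,-12],[0,0,-17],[0,0,-22],[0,0,-27],[0,0,-32],[0,0,-33]]}' 1 30
python3 - <<'E'
from h import *
s=bot.observe();print(s['position'],s['tool_rot'])
c=bot.camera_model('wrist');w=bot.grab_frame('wrist')[:,:,::-1]
print(proj('wrist',s['position']-[0,0,.054],c),proj('wrist',[.485,.297,.034],c),proj('wrist',[.485,.152,.034],c))
cv2.imwrite('pics/w2.png',cv2.resize(w,(800,600),interpolation=cv2.INTER_CUBIC))
E
```

```text
clock: 2.0
position: [0.4879, 0.2922, 0.2229]
tool_rot: [-3.141, 0.002, 2.108]
force: [0.0, 0.2, 0.2]
grip_width: 0.0859
[0.48786795 0.29224131 0.22293857] [-3.14102515e+00  2.34788987e-03  2.10782753e+00]
[258.80301342 273.5353614 ] [258.88279815 186.19514159] [191.26171292 296.03514392]
```

View pics/w2.png

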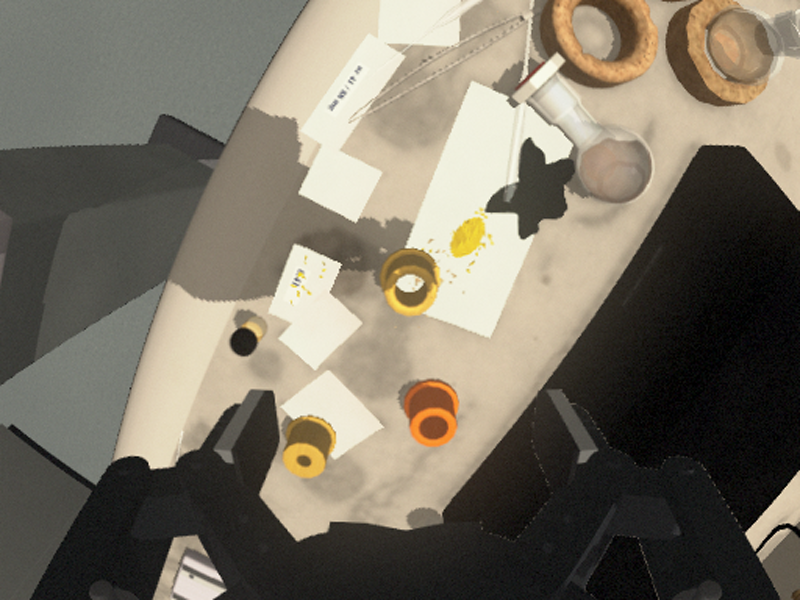

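The wrist view shows the wide bushing at (410,286), seen through its bore to the paper, and the narrow one at (307,448). Both are clear, so I'll fit their positions by hull matching.

```bash
cat >> h.py <<'E'
from scipy.optimize import minimize
def hullpts(xy,parts,axis=None):
    a=np.linspace(0,2*np.pi,48,endpoint=False);P=[]
    for r,z in parts: P.append(np.c_[xy[0]+r*np.cos(a),xy[1]+r*np.sin(a),np.full(48,z)])
    return np.concatenate(P)
def model(n,c,xy,parts,sh,S=8):
    m=np.zeros((sh[0]*1,sh[1]*1),np.uint8)
    for grp in parts:
        p=np.array([proj(n,X,c) for X in hullpts(xy,grp)],np.float32)
        h=cv2.convexHull(p);cv2.fillConvexPoly(m,np.round(h*16).astype(np.int32),1,cv2.LINE_8,4)
    return m
BUSH=[[(.02,0.),(.02,.005)],[(.016,.005),(.016,.034)]]
def fit(n,c,mask,x0,parts=BUSH):
    def cost(x):
        m=model(n,c,x,parts,mask.shape)>0
        return -(m&mask).sum()/((m|mask).sum())
    b=None
    for st in(.006,.003,.0015):
        r=minimize(cost,x0,method='Nelder-Mead',options=dict(initial_simplex=np.array([x0,np.add(x0,[st,0]),np.add(x0,[0,st])]),xatol=1e-4,fatol=1e-4));x0=r.x
    return r.x,-r.fun
def brass(img,x0,n,c,win=30):
    hsv=cv2.cvtColor(img,cv2.COLOR_RGB2HSV)
    m=((hsv[:,:,0]>=16)&(hsv[:,:,0]<=32)&(hsv[:,:,1]>110)).astype(np.uint8)
    m=cv2.morphologyEx(m,cv2.MORPH_OPEN,np.ones((3,3)))
    u,v=proj(n,[*x0,.017],c).astype(int)
    k,l,st,ce=cv2.connectedComponentsWithStats(m)
    best=min(range(1,k),key=lambda i:np.hypot(*(ce[i]-[u,v]))+(1e3 if st[i,4]<40 else 0))
    mm=(l==best).astype(np.uint8);cn,_=cv2.findContours(mm,cv2.RETR_EXTERNAL,cv2.CHAIN_APPROX_NONE)
    cv2.drawContours(mm,cn,-1,1,-1);return mm>0
E
python3 - <<'E'
from h import *
for n in('wrist','scene','top'):
    c=bot.camera_model(n);f=bot.grab_frame(n)
    for nm,x0 in(('wide',(.485,.297)),('narrow',(.485,.152))):
        m=brass(f,x0,n,c);print(n,nm,m.sum(),*fit(n,c,m,x0))
E
```

```text
wrist wide 1335 [0.48625402 0.29926781] 0.8941728064300067
wrist narrow 1053 [0.48677676 0.15207503] 0.8688118811881188
scene wide 255 [0.48904883 0.29337891] 0.7369942196531792
scene narrow 215 [0.48995703 0.14744141] 0.7239057239057239
top wide 142 [0.49040747 0.2967583 ] 0.6086956521739131
top narrow 106 [0.48754224 0.15057471] 0.726027397260274
```

```bash
python3 -m crank '{"travel":[[0,0.2,-4],[0,0.2,-8],[0,0.2,-8]],"rot":[[0,0,0],[0,0,0],[0,0,0]]}'
python3 - <<'E'
from h import *
s=bot.observe();print(s['position'],s['tool_rot'])
n='wrist';c=bot.camera_model(n);f=bot.grab_frame(n)
x0=(.486,.298);m=brass(f,x0,n,c);x,q=fit(n,c,m,x0);print(m.sum(),x,q)
mm=model(n,c,x,BUSH,m.shape)
o=f[:,:,::-1].copy();cn,_=cv2.findContours(mm,0,1);cv2.drawContours(o,cn,-1,(255,0,0),1)
cn,_=cv2.findContours(m.astype(np.uint8),0,1);cv2.drawContours(o,cn,-1,(0,0,255),1)
cv2.imwrite('pics/w3.png',cv2.resize(o[150:342,130:386],(800,600),interpolation=cv2.INTER_CUBIC))
E
```

```text
clock: 2.5
position: [0.4827, 0.2997, 0.1409]
tool_rot: [-3.136, -0.0, 2.12]
force: [-0.7, 1.1, 1.0]
grip_width: 0.0855
[0.48268219 0.29969448 0.14085009] [-3.13593330e+00 -2.49088395e-04  2.11989850e+00]
2595 [0.48818863 0.29865124] 0.8997919556171984
```

View pics/w3.png

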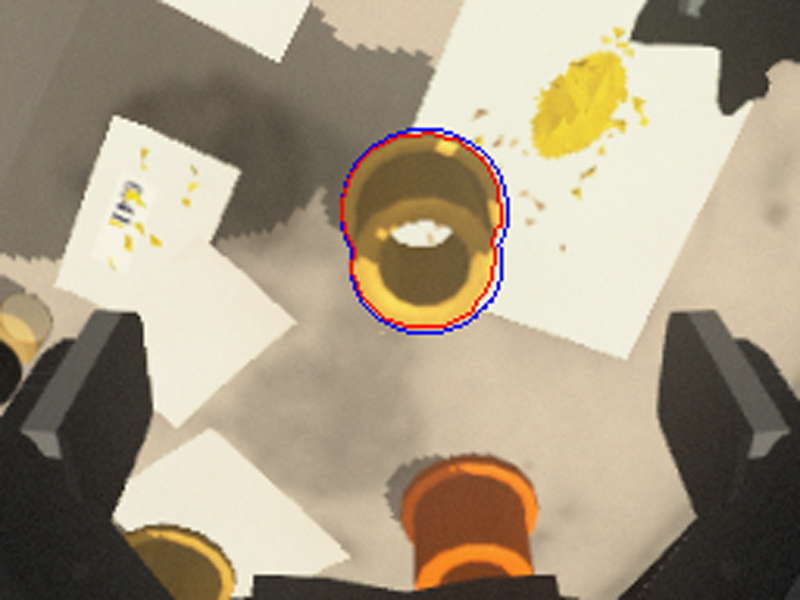

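```bash
python3 -m crank '{"travel":[[0.2,0,-3],[0.2,0,-5.5],[0.2,0,-5.8],[0.2,0,-5.8],[0.2,0,-5.8]],"rot":[[0,0,0],[0,0,0],[0,0,0],[0,0,0],[0,0,0]]}'
python3 - <<'E'
from h import *
s=bot.observe();print(s['position'],s['tool_rot'])
n='wrist';c=bot.camera_model(n);f=bot.grab_frame(n)
x0=(.487,.2985);m=brass(f,x0,n,c);x,q=fit(n,c,m,x0);print(m.sum(),x,q)
mm=model(n,c,x,BUSH,m.shape)
o=f[:,:,::-1].copy();cn,_=cv2.findContours(mm,0,1);cv2.drawContours(o,cn,-1,(255,0,0),1)
cv2.imwrite('pics/w4.png',cv2.resize(o[150:342,130:386],(800,600),interpolation=cv2.INTER_CUBIC))
E
```

```text
clock: 3.05
position: [0.4879, 0.2998, 0.0881]
tool_rot: [3.139, -0.0, 2.117]
force: [0.8, 0.0, -0.1]
grip_width: 0.0849
[0.487901   0.29984563 0.08805843] [ 3.13911531e+00 -2.86751880e-04  2.11709267e+00]
4599 [0.48764013 0.29799881] 0.911595639246779
```

View pics/w4.png

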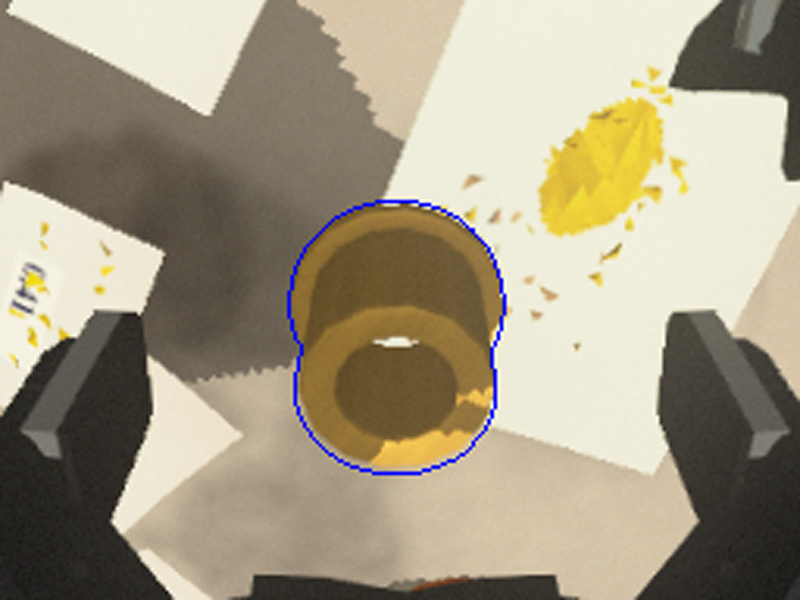

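The fitted outline matches the bushing at (398,340), centred between the pads. Closing now.

```bash
python3 -m crank '{"travel":[[0,-0.15,-0.4],[0,-0.15,-0.4]],"rot":[[0,0,0],[0,0,0]]}' && python3 -m crank '{"travel":[[0,0,0],[0,0,0],[0,0,0],[0,0,0],[0,0,0],[0,0,0],[0,0,0],[0,0,0]],"rot":[[0,0,0],[0,0,0],[0,0,0],[0,0,0],[0,0,0],[0,0,0],[0,0,0],[0,0,0]]}' -1 50
python3 - <<'E'
from h import *
c=bot.camera_model('wrist');f=bot.grab_frame('wrist')
cv2.imwrite('pics/w5.png',cv2.resize(f[150:342,130:386,::-1],(800,600),interpolation=cv2.INTER_CUBIC))
E
```

```text
clock: 3.3
position: [0.4873, 0.2974, 0.0821]
tool_rot: [3.141, 0.0, 2.117]
force: [0.1, 0.1, -0.2]
grip_width: 0.0854
clock: 4.1
position: [0.4872, 0.2976, 0.0822]
tool_rot: [3.142, -0.0, 2.117]
force: [-1.8, -0.7, 7.1]
grip_width: 0.0312
```

View pics/w5.png

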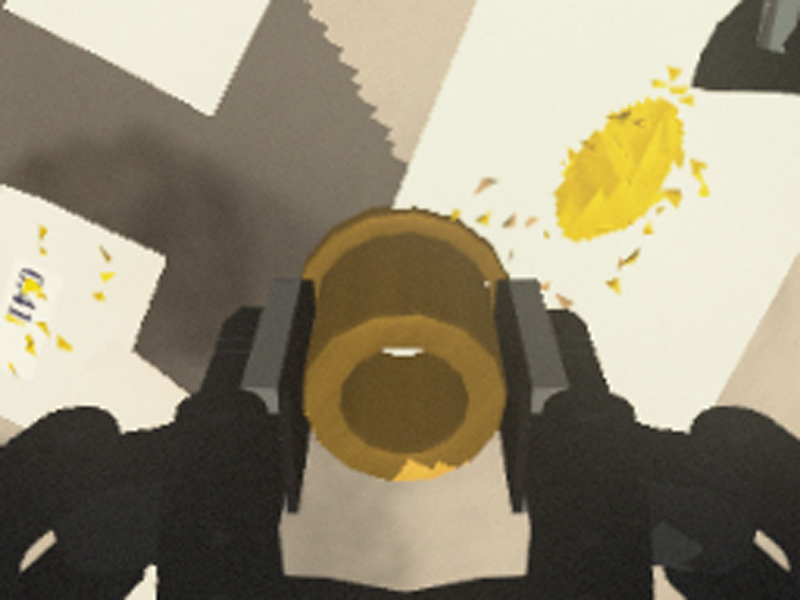

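The bushing is gripped at (403,395), 31 mm wide. I'll lift it and estimate the pin from the fixed cameras.

```bash
python3 -m crank '{"travel":[[0,0,2],[0,0,5],[0,0,9],[0,0,12],[0,0,12]],"rot":[[0,0,0],[0,0,0],[0,0,0],[0,0,0],[0,0,0]]}'
python3 - <<'E'
from h import *
print(onz('scene',(234.5,180.8),.054),onz('scene',(110+594/4,170+100/4),.054))
f=bot.grab_frame('top')[:,:,::-1];cv2.imwrite('pics/t2.png',cv2.resize(f[150:246,220:348],(800,600),interpolation=cv2.INTER_CUBIC))
f=bot.grab_frame('scene')[:,:,::-1];cv2.imwrite('pics/s2.png',cv2.resize(f[165:240,205:305],(800,600),interpolation=cv2.INTER_CUBIC))
E
```

```text
clock: 4.65
position: [0.4885, 0.2983, 0.2057]
tool_rot: [3.136, -0.001, 2.117]
force: [1.1, -0.1, -0.1]
grip_width: 0.031
[ 0.61337393 -0.09207768  0.054     ] [ 0.51742209 -0.09933416  0.054     ]
```

View pics/t2.png

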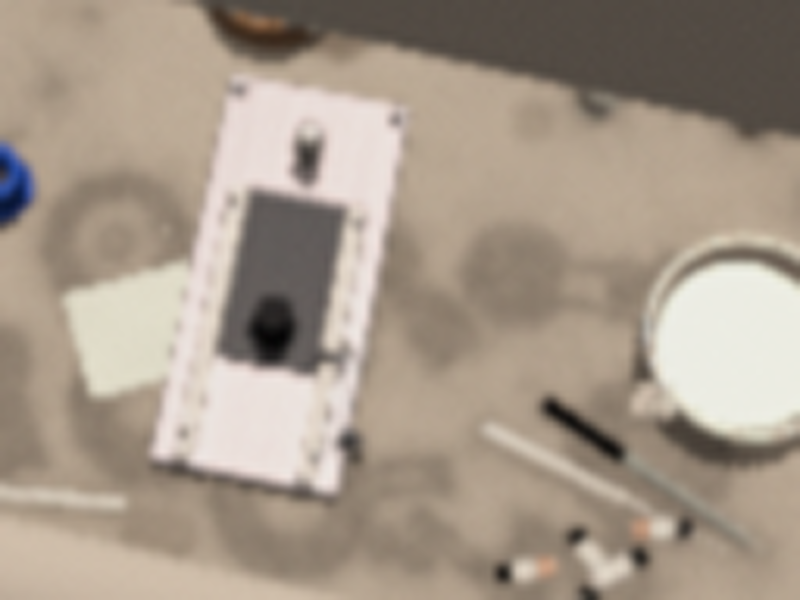

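View pics/s2.png

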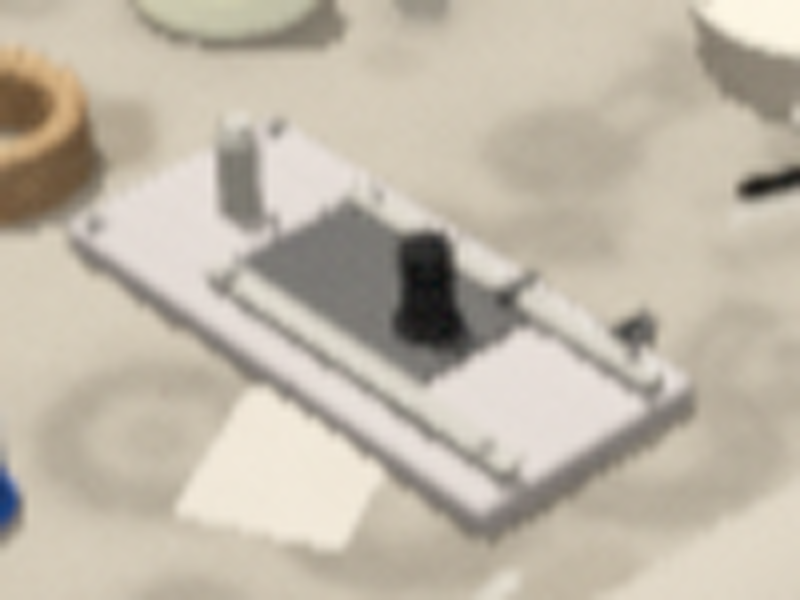

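The top crop shows the deck corners at (238,80), (405,108), (338,488) and (155,458), with the pin at (313,130). The scene crop shows the pin top at (236,120), the knob top at (425,240), the pointer at (520,285) and the mark at (640,330).

Run:
```python
from h import *
T=lambda u,v:(220+u/6.25-.5+.08,150+v/6.25-.5+.08)
S=lambda u,v:(205+u/8-.44,165+v/8-.44)
C=[onz('top',T(*p),.014)[:2] for p in((238,80),(405,108),(338,488),(155,458))]
C2=[onz('scene',S(*p),.014)[:2] for p in((285,120),(690,388),(482,525),(72,230))]
for c in C,C2:
    print(np.round(c,4).tolist())
    print('center',np.mean(c,0))
a=(C[0]+C[1])/2-(C[2]+C[3])/2;print('top axis',np.degrees(np.arctan2(a[1],a[0])),np.linalg.norm(a))
a=(C2[0]+C2[3])/2-(C2[1]+C2[2])/2;print('scene axis',np.degrees(np.arctan2(a[1],a[0])),np.linalg.norm(a))
print('pin',onz('top',T(313,128),.054),onz('scene',S(237,121),.054))
print('knob',onz('top',T(275,306),.054),onz('scene',S(425,240),.054))
print('dish',onz('top',T(745,340),.032))
```

```text
[[0.6542, -0.0468], [0.6597, -0.1391], [0.4464, -0.1498], [0.4393, -0.0537]]
center [ 0.54993014 -0.09733843]
[[0.6538, -0.1427], [0.439, -0.1461], [0.4322, -0.0475], [0.6504, -0.0425]]
center [ 0.54384618 -0.09470972]
top axis 2.360095293851351 0.21429056085410242
scene axis 1.1124267571450799 0.21655475593914716
pin [ 0.62208182 -0.09455823  0.054     ] [ 0.61831865 -0.09480279  0.054     ]
knob [ 0.52303759 -0.09726882  0.054     ] [ 0.52039957 -0.09897442  0.054     ]
dish [ 0.56871526 -0.33791639  0.032     ]
```

```bash
python3 -m crank '{"travel":[[1.5,-4.5,0],[3,-9,0],[4.5,-13.5,0],[6,-18,0],[7.5,-22.5,0],[9,-27,0],[10.5,-31.5,0],[12,-35.5,0]],"rot":[[0,0,-5],[0,0,-10],[0,0,-15],[0,0,-20],[0,0,-25],[0,0,-30],[0,0,-35],[0,0,-40]]}'; python3 -m crank '{"travel":[[1.3,-3.7,0],[1.3,-3.7,0],[1.3,-3.7,0]],"rot":[[0,0,0],[0,0,0],[0,0,0]]}'
python3 - <<'E'
from h import *
s=bot.observe();print(s['position'],s['qpos'],s['grip_width'])
c=bot.camera_model('wrist');f=bot.grab_frame('wrist')
print(proj('wrist',[.620,-.0947,.054],c))
cv2.imwrite('pics/w6.png',cv2.resize(f[:,:,::-1],(800,600),interpolation=cv2.INTER_CUBIC))
E
```

```text
clock: 5.55
position: [0.6069, -0.06, 0.2005]
tool_rot: [-3.14, 0.001, 1.414]
force: [0.4, 0.5, 0.3]
grip_width: 0.031
clock: 5.85
position: [0.6196, -0.0953, 0.2003]
tool_rot: [-3.139, 0.001, 1.417]
force: [-1.0, 1.1, -0.7]
grip_width: 0.031
[ 0.61960867 -0.09525865  0.20025022] [-0.14559662  0.66969847  0.30865764  1.69298438 -0.25988102  0.82178584
  0.125182  ] 0.031046544053849122
[260.78230718 207.80705124]
```

View pics/w6.png

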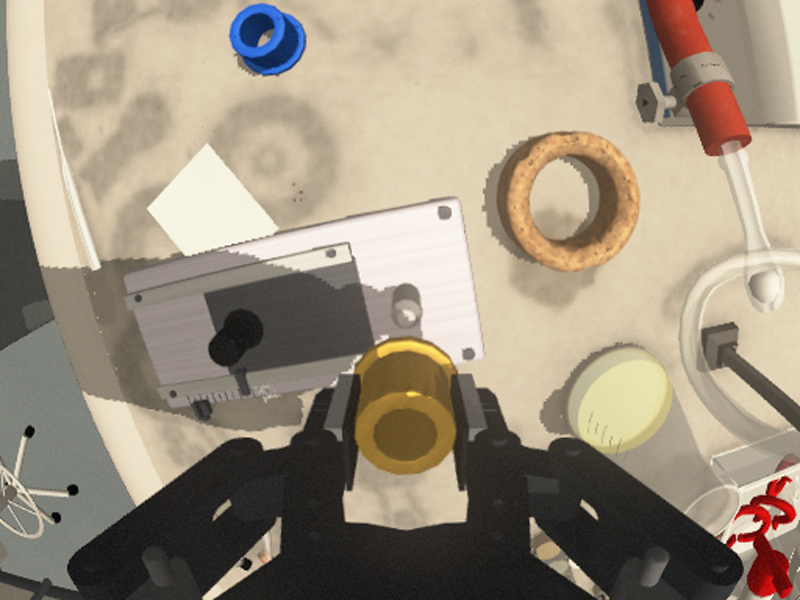

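The wrist view shows the pin top near (406,318), the held bushing's rim at (405,430), and a flask to the right with its base near (620,400). I'll zoom in for accuracy and check flask clearance.

Run:
```python
from h import *
s=bot.observe();c=bot.camera_model('wrist');f=bot.grab_frame('wrist')
import pickle;pickle.dump((s['position'],c,f),open('d.pkl','wb'))
o=f[160:310,160:360,::-1];cv2.imwrite('pics/w7.png',cv2.resize(o,(800,600),interpolation=cv2.INTER_CUBIC))
print(onz('wrist',(620/1.5625,400/1.5625),0.02,c),onz('wrist',(570/1.5625,420/1.5625),0.0,c), onz('wrist',(668/1.5625,390/1.5625),0.0,c))
```

```text
[ 0.75039156 -0.18110918  0.02      ] [ 0.72084808 -0.20275039  0.        ] [ 0.80104412 -0.19508774  0.        ]
```

View pics/w7.png

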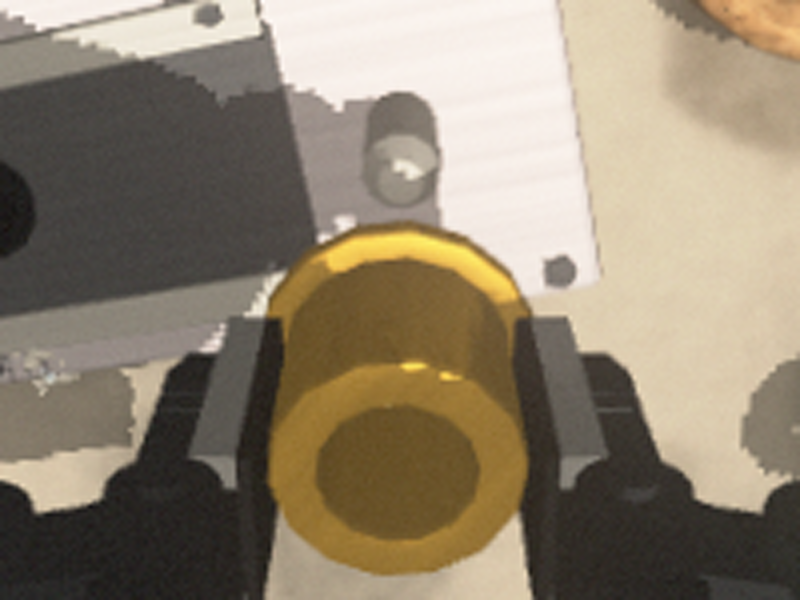

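```bash
cat >> h.py <<'E'
from scipy.optimize import least_squares
def circ(n,c,x,y,z,r):
    a=np.linspace(0,2*np.pi,90,endpoint=False)
    return np.array([proj(n,[x+r*np.cos(t),y+r*np.sin(t),z],c) for t in a])
def bb(p): return np.array([p[:,0].min(),p[:,0].max(),p[:,1].min(),p[:,1].max()])
E
python3 - <<'E'
from h import *
import pickle;pos,c,f=pickle.load(open('d.pkl','rb'))
P=lambda u,v:np.array([160+u/4-.375,160+v/4-.375])
l,t=P(364,92);r,b=P(440,207);
def res(p):
    F=bb(circ('wrist',c,p[0],p[1],.014,.008));H=bb(circ('wrist',c,p[0],p[1],.047,.008))
    return [F[2]-t,H[3]-b,min(F[0],H[0])-l,max(F[1],H[1])-r]
q=least_squares(res,[.62,-.095]);print('pin',q.x,q.fun)
l,t=P(316,405);r,b=P(480,540);L,_=P(269,0);R,B=P(528,574)
def res(p):
    i=bb(circ('wrist',c,*p,.0095));o=bb(circ('wrist',c,*p,.016))
    return [i[0]-l,i[1]-r,i[2]-t,i[3]-b,o[0]-L,o[1]-R,o[3]-B]
q=least_squares(res,[.62,-.095,.152]);print('bush',q.x,q.fun,pos,pos-q.x)
E
```

```text
pin [ 0.61984275 -0.09151865] [-0.60828312  0.57885141 -0.54986758  0.54981632]
bush [ 0.61880866 -0.09457759  0.14949619] [ 0.91960025 -0.79081008  0.43035733 -0.98118914 -0.71989163  0.58842453
  0.52991721] [ 0.61963981 -0.09400634  0.20049056] [0.00083115 0.00057124 0.05099436]
```

```bash
python3 -m crank '{"travel":[[0,-3,-2],[0,-3,-5],[0,-3,-6],[0,-3,-6],[0,-3,-6]],"rot":[[0,0,0],[0,0,0],[0,0,0],[0,0,0],[0,0,0]]}'
python3 - <<'E'
from h import *
s=bot.observe();c=bot.camera_model('wrist');f=bot.grab_frame('wrist')
import pickle;pickle.dump((s['position'],c,f),open('d.pkl','wb'));print(s['position'],s['tool_rot'])
o=f[130:310,140:380,::-1];cv2.imwrite('pics/w8.png',cv2.resize(o,(800,600),interpolation=cv2.INTER_CUBIC))
f=bot.grab_frame('scene')[:,:,::-1];cv2.imwrite('pics/s3.png',cv2.resize(f[155:230,205:305],(800,600),interpolation=cv2.INTER_CUBIC))
E
```

```text
clock: 6.45
position: [0.6206, -0.1233, 0.1426]
tool_rot: [3.141, -0.0, 1.42]
force: [0.1, -1.1, 0.1]
grip_width: 0.0308
[ 0.62062627 -0.12334728  0.1426492 ] [ 3.14116567e+00 -3.64772423e-04  1.42009486e+00]
```

View pics/w8.png

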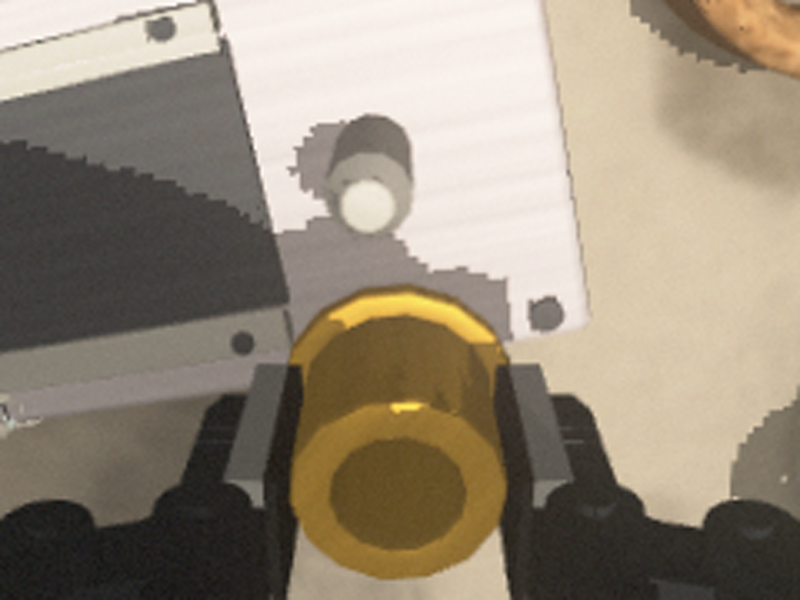

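View pics/s3.png

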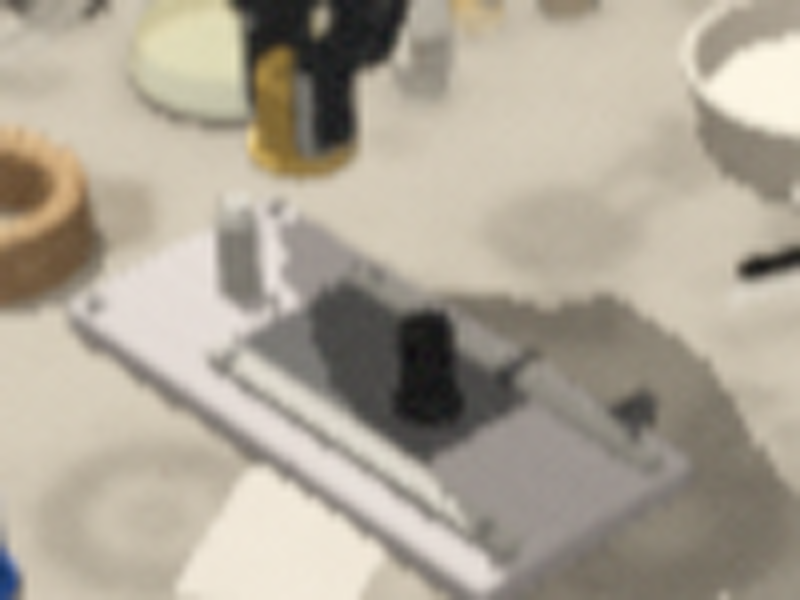

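In the wrist crop the pin's top disc is at (368,206), with the bore at (398,493). The scene crop shows the flange bottom at (300,165), clear of everything.

Run:
```python
from h import *
import pickle;pos,c,f=pickle.load(open('d.pkl','rb'))
k=10/3
P=lambda u,v:np.array([140+(u+.5)/k-.5,130+(v+.5)/k-.5])
print('pintop',onz('wrist',P(368,206),.054,c))
l,t=P(330,437);r,b=P(467,550);L,_=P(290,0);R,B=P(507,578)
def mk(z=None):
  def res(p):
    q=list(p) if z is None else [p[0],p[1],z]
    i=bb(circ('wrist',c,*q,.0095));o=bb(circ('wrist',c,*q,.016))
    return [i[0]-l,i[1]-r,i[2]-t,i[3]-b,o[0]-L,o[1]-R,o[3]-B]
  return res
q=least_squares(mk(),[.62,-.12,.092]);print('bush',q.x,q.fun,q.x-pos)
q=least_squares(mk(pos[2]-.048),[.62,-.12]);print('bush',q.x,q.fun,q.x-[*pos[:2]])
```

```text
pintop [ 0.61974069 -0.09137514  0.054     ]
bush [ 0.61997555 -0.1236335   0.09207067] [ 0.83424781 -0.82532142  0.39354901 -1.02964146 -0.61251181  0.60168047
  0.62113587] [-0.00065072 -0.00028622 -0.05057853]
bush [ 0.62023803 -0.12189181] [ 0.40086712 -0.39256509 -0.07637027 -0.77758085 -1.3383757   1.32790403
  1.07382438] [-0.00038824  0.00145548]
```

```bash
python3 -m crank '{"travel":[[0,1.6,0],[0,3.15,0],[0,3.15,0],[0,3.15,0]],"rot":[[0,0,0],[0,0,0],[0,0,0],[0,0,0]]}'
python3 - <<'E'
from h import *
for n in('scene',):
  f=bot.grab_frame('scene')[:,:,::-1];cv2.imwrite('pics/s4.png',cv2.resize(f[155:230,205:305],(800,600),interpolation=cv2.INTER_CUBIC))
for i in range(3):
    bot.grab_frame('top');print(bot.observe()['position'])
c=bot.camera_model('wrist');f=bot.grab_frame('wrist')
o=f[130:310,140:380,::-1];cv2.imwrite('pics/w9.png',cv2.resize(o,(800,600),interpolation=cv2.INTER_CUBIC))
E
```

```text
clock: 6.95
position: [0.6204, -0.0918, 0.1422]
tool_rot: [3.141, -0.0, 1.42]
force: [-0.4, -1.8, -0.7]
grip_width: 0.0308
[ 0.62023251 -0.09305228  0.14206986]
[ 0.62016371 -0.09326907  0.14201601]
[ 0.62014836 -0.09334516  0.14194915]
```

View pics/s4.png

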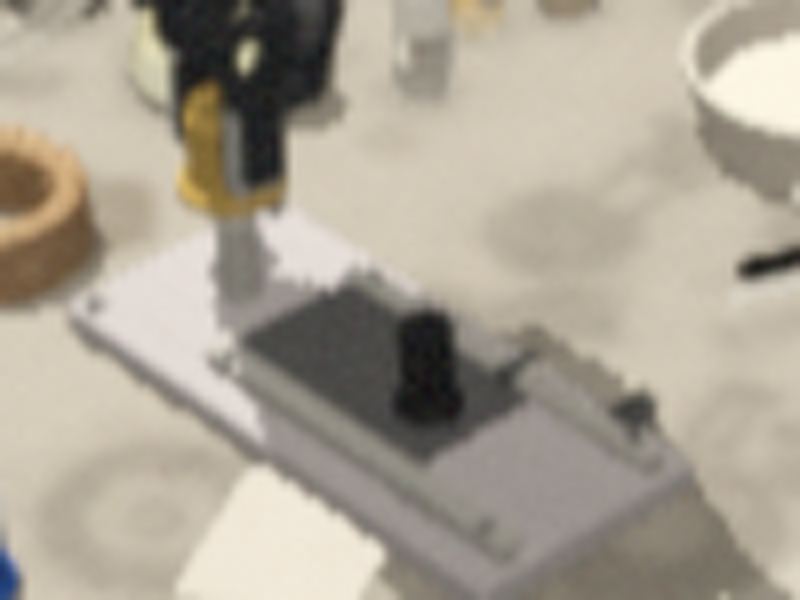

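The scene crop shows the bushing hovering over the pin, with the flange at (232,200). The arm settled 1.5 mm short in y, so I'll correct that and descend in small steps while watching the force.

```bash
python3 -m crank '{"travel":[[0,0.15,0],[0,0.15,0],[0,0.15,-0.3],[0,0.15,-0.5],[0,0.15,-0.7]],"rot":[[0,0,0],[0,0,0],[0,0,0],[0,0,0],[0,0,0]]}';  python3 - <<'E'
from workcell import bot
s=bot.observe();print(s['position'],s['force'])
E
```

```text
clock: 7.7
position: [0.6201, -0.0914, 0.1346]
tool_rot: [-3.141, 0.0, 1.419]
force: [0.3, -0.5, -0.4]
grip_width: 0.0311
[ 0.62012389 -0.0914435   0.13458019] [ 0.29070452 -0.5282429  -0.42989417]
```

```bash
python3 -m crank '{"travel":[[0,0,-0.2],[0,0,-0.4],[0,0,-0.5]],"rot":[[0,0,0],[0,0,0],[0,0,0]]}';  python3 - <<'E'
from workcell import bot
s=bot.observe();print(s['position'],s['force'],s['moment'])
E
```

```text
clock: 8.0
position: [0.6201, -0.0914, 0.1296]
tool_rot: [-3.141, 0.0, 1.419]
force: [0.2, -0.2, -0.8]
grip_width: 0.0309
[ 0.62012128 -0.09142545  0.12960723] [ 0.24120514 -0.20341385 -0.78402025] [-0.01084076 -0.00795332 -0.05356826]
```

```bash
python3 -m crank '{"travel":[[0,0,-0.2],[0,0,-0.4],[0,0,-0.6],[0,0,-0.8]],"rot":[[0,0,0],[0,0,0],[0,0,0],[0,0,0]]}';  python3 - <<'E'
from workcell import bot
s=bot.observe();print(s['position'],s['force'],s['moment'],s['grip_width'])
E
```

```text
clock: 8.4
position: [0.6202, -0.0914, 0.1217]
tool_rot: [-3.142, -0.0, 1.419]
force: [-0.0, -1.1, -1.2]
grip_width: 0.0307
[ 0.62019295 -0.09141101  0.12171427] [-0.01455853 -1.14403347 -1.1873669 ] [-0.04214422 -0.05044919  0.06477591] 0.030728169119312594
```

```bash
python3 -m crank '{"travel":[[0,0,-0.4],[0,0,-0.8],[0,0,-1.2],[0,0,-1.6],[0,0,-2.0],[0,0,-2.2],[0,0,-2.4],[0,0,-2.4]],"rot":[[0,0,0],[0,0,0],[0,0,0],[0,0,0],[0,0,0],[0,0,0],[0,0,0],[0,0,0]]}';  python3 - <<'E'
from h import *
s=bot.observe();print(s['position'],s['force'],s['moment'],s['grip_width'])
f=bot.grab_frame('scene')[:,:,::-1];cv2.imwrite('pics/s5.png',cv2.resize(f[155:230,205:305],(800,600),interpolation=cv2.INTER_CUBIC))
E
```

```text
clock: 9.2
position: [0.6201, -0.0914, 0.0977]
tool_rot: [-3.141, 0.0, 1.419]
force: [-0.0, -0.3, -1.2]
grip_width: 0.0312
[ 0.62009588 -0.09142544  0.09765453] [-0.04650994 -0.33776666 -1.18587227] [-0.00820547 -0.02329872 -0.00315968] 0.031159396081052736
```

View pics/s5.png

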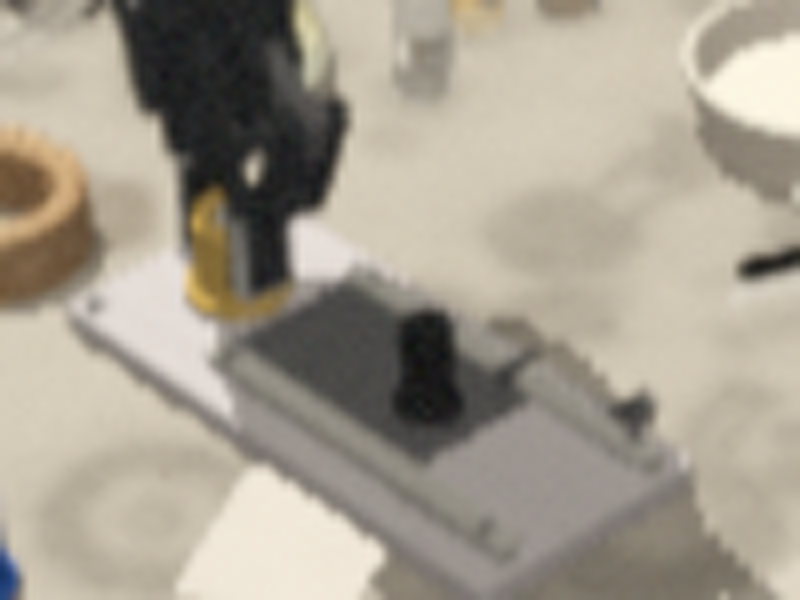

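The bushing is on the pin, with its flange at (240,300), almost down. I'll do the last 1.5 mm and then release.

```bash
python3 -m crank '{"travel":[[0,0,-0.1],[0,0,-0.2],[0,0,-0.2]],"rot":[[0,0,0],[0,0,0],[0,0,0]]}'
```

```text
clock: 9.55
position: [0.6203, -0.0914, 0.0962]
tool_rot: [3.141, -0.0, 1.419]
force: [-0.6, -0.1, 5.3]
grip_width: 0.031
```

```bash
python3 -m crank '{"travel":[[0,0,0],[0,0,0],[0,0,0],[0,0,0],[0,0,0]],"rot":[[0,0,0],[0,0,0],[0,0,0],[0,0,0],[0,0,0]]}' 1; python3 -m crank '{"travel":[[0,0,2],[0,0,5],[0,0,9],[0,0,12],[0,0,12]],"rot":[[0,0,0],[0,0,0],[0,0,0],[0,0,0],[0,0,0]]}'
python3 - <<'E'
from h import *
s=bot.observe();print(s['position'],s['force'])
f=bot.grab_frame('wrist')[:,:,::-1];cv2.imwrite('pics/w10.png',cv2.resize(f,(800,600),interpolation=cv2.INTER_CUBIC))
f=bot.grab_frame('scene')[:,:,::-1];cv2.imwrite('pics/s6.png',cv2.resize(f[155:230,205:305],(800,600),interpolation=cv2.INTER_CUBIC))
E
```

```text
clock: 10.05
position: [0.6202, -0.0914, 0.0959]
tool_rot: [3.142, -0.0, 1.419]
force: [-0.2, 0.6, 0.6]
grip_width: 0.0852
clock: 10.55
position: [0.6217, -0.0918, 0.22]
tool_rot: [3.136, -0.001, 1.418]
force: [0.2, 0.5, -0.0]
grip_width: 0.0859
[ 0.62165968 -0.09183091  0.21997477] [ 0.1635941   0.52023189 -0.00514274]
```

View pics/w10.png

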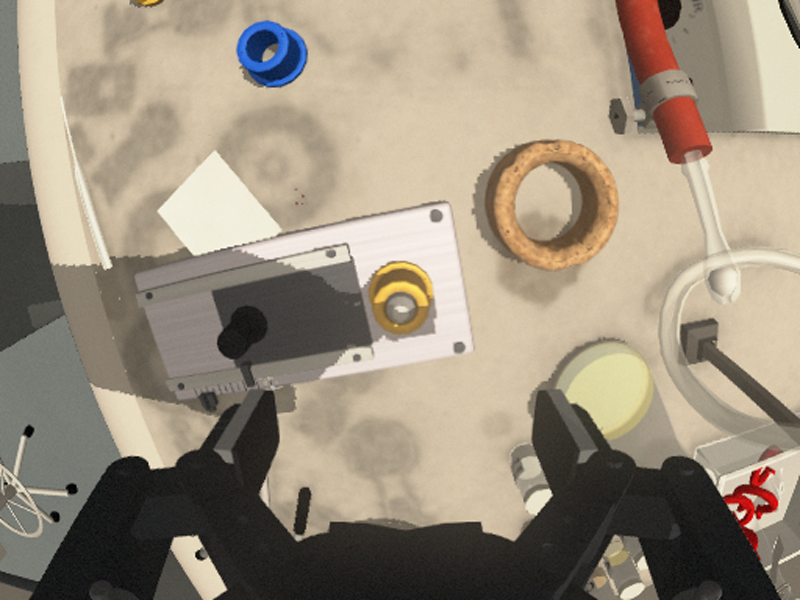

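View pics/s6.png

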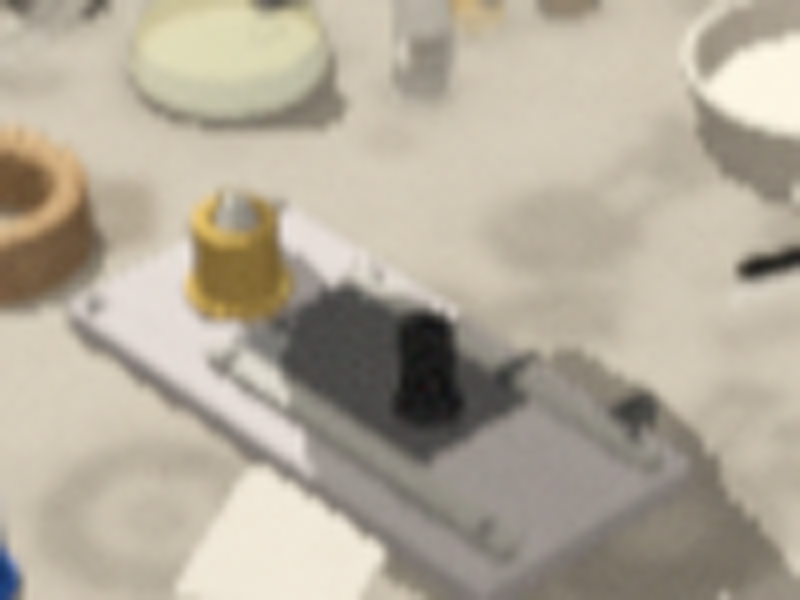

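The wide bushing is seated, with its flange on the deck (scene crop (240,300)) and the pin tip standing out of the bore. Next is the narrow bushing.

```bash
python3 -m crank '{"travel":[[-2,3.5,0],[-4,7,0],[-6,11,0],[-8,15,0],[-10,18.5,0],[-12,22,-1],[-13.3,24.3,-4],[-13.3,24.3,-7]],"rot":[[0,0,4],[0,0,8],[0,0,12],[0,0,16],[0,0,20],[0,0,24],[0,0,26],[0,0,26]]}'
python3 - <<'E'
from h import *
s=bot.observe();print(s['position'],s['tool_rot'])
n='wrist';c=bot.camera_model(n);f=bot.grab_frame(n)
x0=(.487,.152);m=brass(f,x0,n,c);x,q=fit(n,c,m,x0);print(m.sum(),x,q)
o=f[:,:,::-1].copy();mm=model(n,c,x,BUSH,m.shape);cn,_=cv2.findContours(mm,0,1);cv2.drawContours(o,cn,-1,(255,0,0),1)
cv2.imwrite('pics/w11.png',cv2.resize(o,(800,600),interpolation=cv2.INTER_CUBIC))
E
```

```text
clock: 11.45
position: [0.4851, 0.1551, 0.1444]
tool_rot: [-3.141, -0.002, 1.879]
force: [0.5, -0.6, -0.7]
grip_width: 0.0853
[0.48505665 0.15514016 0.14440762] [-3.14079971e+00 -1.73677273e-03  1.87890991e+00]
2445 [0.48727873 0.15454905] 0.8750894774516822
```

View pics/w11.png

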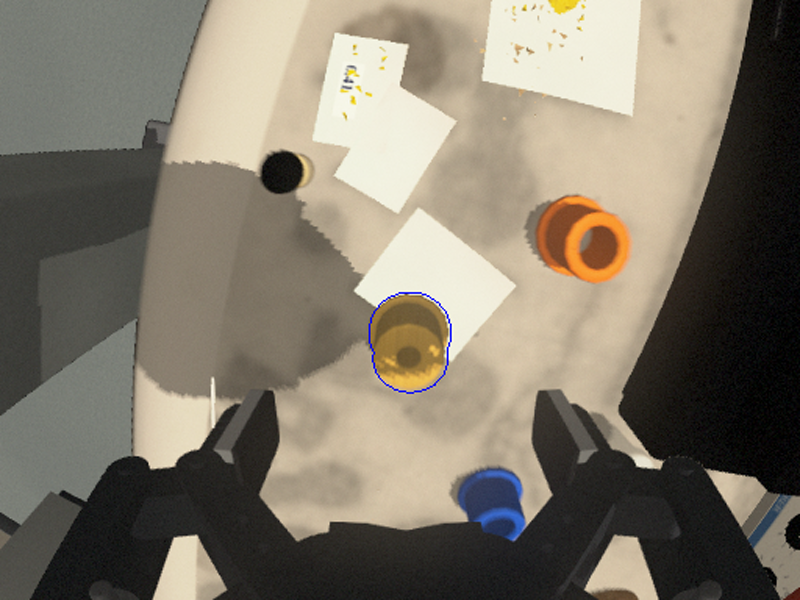

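The narrow bushing is at (410,345), with its outline fitted. Vial, orange and blue are clear of the fingers, so I'm descending.

```bash
python3 -m crank '{"travel":[[0,0,-3],[0,0,-5.4],[0,0,-5.8],[0,0,-5.8],[0,0,-5.8]],"rot":[[0,0,0],[0,0,0],[0,0,0],[0,0,0],[0,0,0]]}'
python3 - <<'E'
from h import *
n='wrist';c=bot.camera_model(n);f=bot.grab_frame(n)
x0=(.487,.153);m=brass(f,x0,n,c);x,q=fit(n,c,m,x0);print(m.sum(),x,q);print(bot.observe()['position'])
E
```

```text
clock: 12.0
position: [0.4876, 0.1514, 0.0888]
tool_rot: [3.141, 0.0, 1.872]
force: [0.1, -0.2, -0.1]
grip_width: 0.0857
4618 [0.48697089 0.15286006] 0.9103094815690913
[0.48770678 0.15157843 0.0889752 ]
```

```bash
python3 -m crank '{"travel":[[0,0.15,-0.5],[0,0.15,-0.7],[0,0.15,-0.7]],"rot":[[0,0,0],[0,0,0],[0,0,0]]}' && python3 -m crank '{"travel":[[0,0,0],[0,0,0],[0,0,0],[0,0,0],[0,0,0],[0,0,0],[0,0,0]],"rot":[[0,0,0],[0,0,0],[0,0,0],[0,0,0],[0,0,0],[0,0,0],[0,0,0]]}' -1 50; python3 -m crank '{"travel":[[0,0,2],[0,0,5],[0,0,9],[0,0,13],[0,0,13]],"rot":[[0,0,0],[0,0,0],[0,0,0],[0,0,0],[0,0,0]]}'
python3 - <<'E'
from h import *
f=bot.grab_frame('wrist')[:,:,::-1];cv2.imwrite('pics/w12.png',cv2.resize(f,(800,600),interpolation=cv2.INTER_CUBIC))
E
```

```text
clock: 12.35
position: [0.4871, 0.1532, 0.0808]
tool_rot: [-3.141, -0.0, 1.873]
force: [-0.4, 0.3, 0.1]
grip_width: 0.0853
clock: 13.05
position: [0.4872, 0.1531, 0.0812]
tool_rot: [3.141, -0.0, 1.872]
force: [-2.0, -0.0, 7.1]
grip_width: 0.0299
clock: 13.55
position: [0.4888, 0.1535, 0.2153]
tool_rot: [3.135, -0.001, 1.872]
force: [0.3, -0.2, -1.0]
grip_width: 0.0305
```

View pics/w12.png

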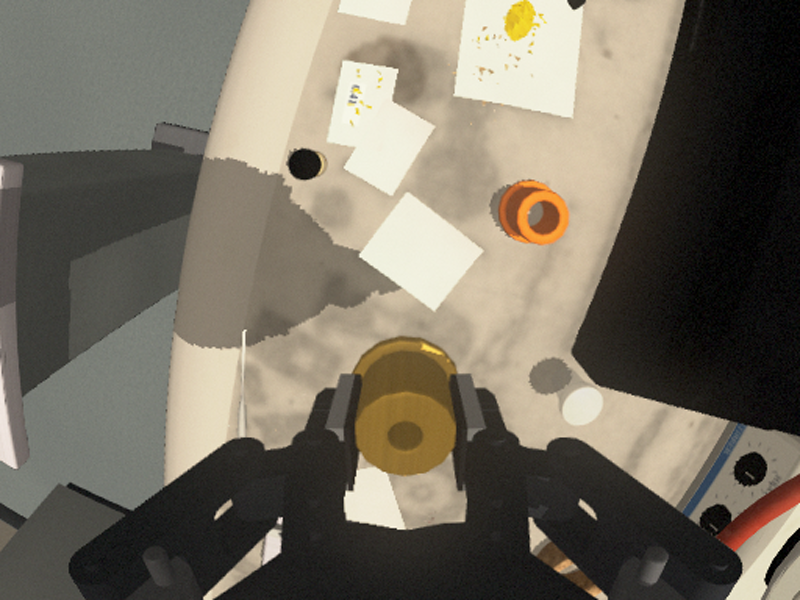

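The narrow bushing, with its small bore at (405,435), is held. Now moving to the dish.

```bash
python3 -m crank '{"travel":[[0.8,-4.8,0],[1.6,-9.6,0],[2.4,-14.4,0],[3.2,-19.2,0],[4,-24,0],[4.8,-28.8,0],[5.6,-33.6,0],[6.4,-38.4,0]],"rot":[[0,0,-5],[0,0,-10],[0,0,-15],[0,0,-20],[0,0,-25],[0,0,-30],[0,0,-35],[0,0,-40]]}'; python3 -m crank '{"travel":[[0.8,-4.6,0],[1.4,-8.0,0],[1.4,-8,0],[1.4,-8,0]],"rot":[[0,0,-4],[0,0,-8],[0,0,-8],[0,0,-8]]}'
python3 - <<'E'
from h import *
s=bot.observe();print(s['position'],s['qpos'])
import pickle;c=bot.camera_model('wrist');f=bot.grab_frame('wrist')[:,:,::-1];cv2.imwrite('pics/w13.png',cv2.resize(f,(800,600),interpolation=cv2.INTER_CUBIC));pickle.dump((s,c),open('d.pkl','wb'))
f=bot.grab_frame('scene')[:,:,::-1];cv2.imwrite('pics/s7.png',cv2.resize(f,(800,600),interpolation=cv2.INTER_CUBIC))
E
```

```text
clock: 14.4
position: [0.5508, -0.2328, 0.2097]
tool_rot: [-3.14, 0.0, 1.171]
force: [1.2, 1.2, -0.5]
grip_width: 0.0299
clock: 14.8
position: [0.5645, -0.3113, 0.2093]
tool_rot: [-3.139, 0.001, 1.034]
force: [0.3, -0.6, -1.1]
grip_width: 0.0302
[ 0.56451421 -0.31126541  0.20932962] [ 0.14290631  0.70280145  0.42220254  1.64058217 -0.35131538  0.87652467
  0.16705074]
```

View pics/w13.png

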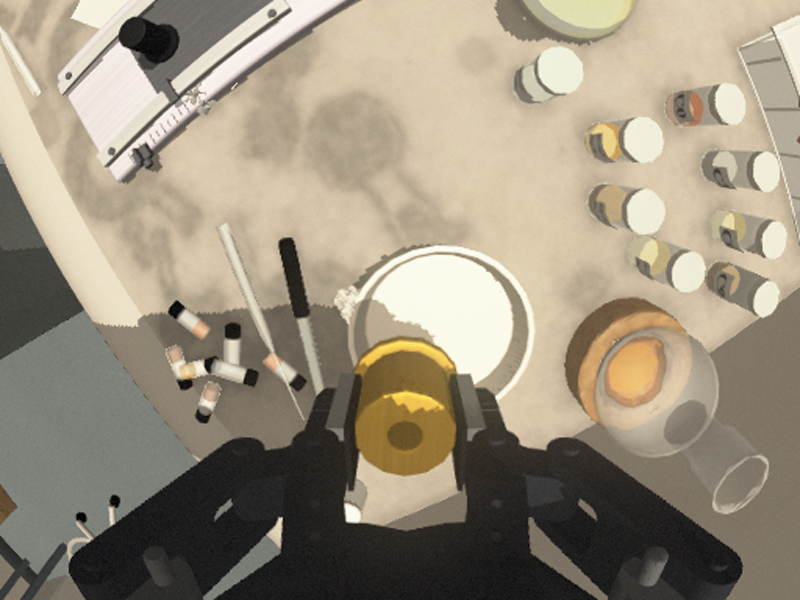

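View pics/s7.png

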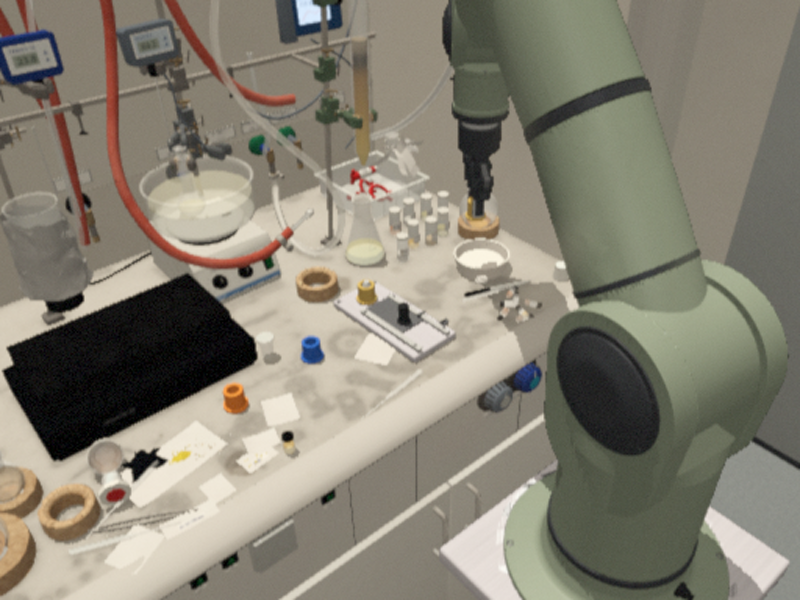

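The wrist view shows the dish rim spanning columns 348–534 with its top at row 246. A round flask on a cork ring sits to the right at (630,370), so I'll compute the dish centre and the clearance.

Run:
```python
from h import *
import pickle;s,c=pickle.load(open('d.pkl','rb'))
k=1.5625
l,r,t=[(a+.5)/k-.5 for a in(348,534,246)]
def res(p):
    i=bb(circ('wrist',c,p[0],p[1],.032,.055));return [i[0]-l,i[1]-r,i[2]-t]
q=least_squares(res,[.568,-.335]);print('dish',q.x,q.fun)
g=lambda u,v,z:onz('wrist',(u/k,v/k),z,c)
print('cork',g(567,370,.02),g(690,330,.02),g(625,310,.02),g(600,420,.02))
print('bulb',[g(600,400,z).round(3) for z in(.05,.08)],'mouth',[g(740,485,z).round(3) for z in(.1,.15)])
a=s['tool_rot'][2]; print('jaw dir',np.sin(a),-np.cos(a))
```

```text
dish [ 0.57103607 -0.33936271] [-0.74000231  0.78091709  0.09911691]
cork [ 0.62903515 -0.40453769  0.02      ] [ 0.72058068 -0.42858034  0.02      ] [ 0.6802676 -0.3876371  0.02     ] [ 0.63549142 -0.45495579  0.02      ]
bulb [array([ 0.637, -0.417,  0.05 ]), array([ 0.633, -0.394,  0.08 ])] mouth [array([ 0.695, -0.501,  0.1  ]), array([ 0.67 , -0.429,  0.15 ])]
jaw dir 0.8592410018618258 -0.5115710123917165
```

```bash
python3 -m crank '{"travel":[[0,-0.3,0],[0,-0.6,0],[-0.1,-0.9,0],[-0.1,-1.2,0],[-0.2,-1.5,0],[-0.2,-1.7,0],[-0.3,-1.9,0],[-0.3,-1.9,0]],"rot":[[0,0,8],[0,0,16],[0,0,24],[0,0,32],[0,0,40],[0,0,48],[0,0,56],[0,0,64]]}'; python3 -m crank '{"travel":[[0,0,0],[0,0,-2],[0,0,-5],[0,0,-7],[0,0,-7],[0,0,-7]],"rot":[[0,0,8],[0,0,16],[0,0,16],[0,0,16],[0,0,16],[0,0,16]]}'
python3 - <<'E'
from h import *
s=bot.observe();print(s['position'],s['tool_rot'],s['qpos'][6],s['force'])
f=bot.grab_frame('wrist')[:,:,::-1];cv2.imwrite('pics/w14.png',cv2.resize(f,(800,600),interpolation=cv2.INTER_CUBIC))
f=bot.grab_frame('scene')[:,:,::-1];cv2.imwrite('pics/s8.png',cv2.resize(f[90:210,250:410],(800,600),interpolation=cv2.INTER_CUBIC))
E
```

```text
clock: 15.7
position: [0.5623, -0.3287, 0.2108]
tool_rot: [3.141, -0.0, 2.159]
force: [-0.3, 0.1, -0.6]
grip_width: 0.0299
clock: 16.3
position: [0.5625, -0.3291, 0.1414]
tool_rot: [3.141, -0.0, 2.432]
force: [0.4, -0.4, 0.4]
grip_width: 0.0303
[ 0.56253564 -0.32913645  0.14135948] [ 3.14148023e+00 -1.98918006e-04  2.43226771e+00] 1.3341830278571165 [ 0.39961662 -0.39556924  0.41623347]
```

View pics/w14.png

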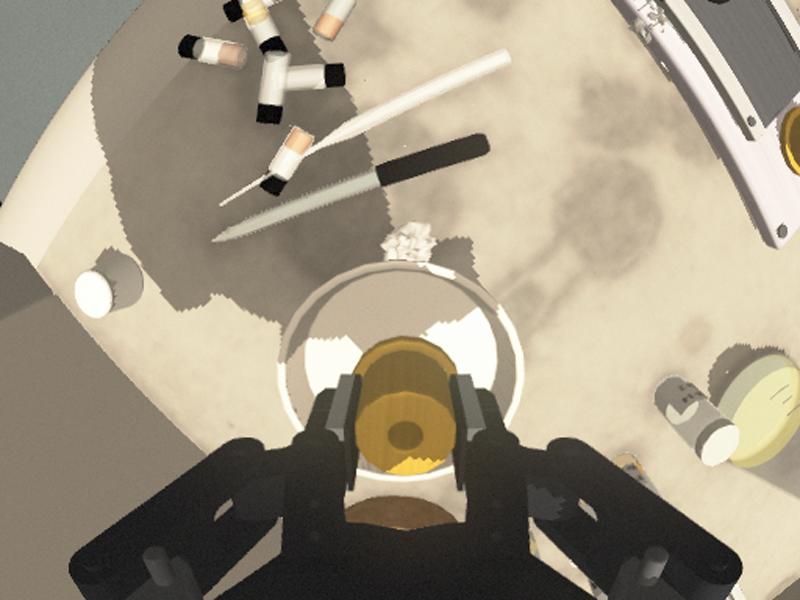

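View pics/s8.png

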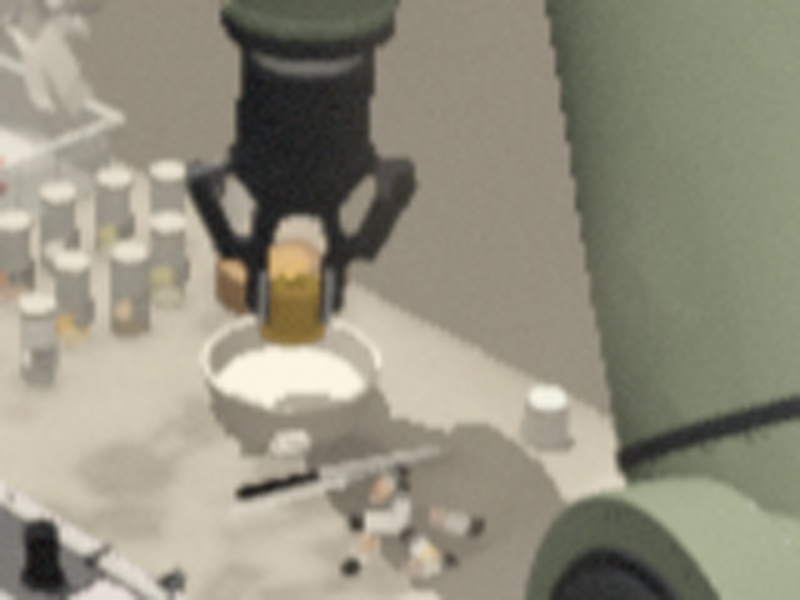

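The bushing hangs inside the dish outline (rim spanning 278–525 in the wrist view), clear of the flask behind. I'm lowering it.

```bash
python3 -m crank '{"travel":[[0,0,-1.5],[0,0,-3],[0,0,-4],[0,0,-4.5],[0,0,-4.7],[0,0,-4.7]],"rot":[[0,0,0],[0,0,0],[0,0,0],[0,0,0],[0,0,0],[0,0,0]]}'
```

```text
clock: 17.0
position: [0.5621, -0.3299, 0.0938]
tool_rot: [-3.141, -0.0, 2.431]
force: [0.7, -0.5, -0.8]
grip_width: 0.0298
```

```bash
python3 -m crank '{"travel":[[0,0,-0.1],[0,0,-0.1]],"rot":[[0,0,0],[0,0,0]]}'; python3 -m crank '{"travel":[[0,0,0],[0,0,0],[0,0,0],[0,0,0]],"rot":[[0,0,0],[0,0,0],[0,0,0],[0,0,0]]}' 0.05; python3 -m crank '{"travel":[[0,0,1],[0,0,3],[0,0,7],[0,0,11],[0,0,11]],"rot":[[0,0,0],[0,0,0],[0,0,0],[0,0,0],[0,0,0]]}'
python3 - <<'E'
from h import *
f=bot.grab_frame('wrist')[:,:,::-1];cv2.imwrite('pics/w15.png',cv2.resize(f,(800,600),interpolation=cv2.INTER_CUBIC))
E
```

```text
clock: 17.2
position: [0.5624, -0.3301, 0.0933]
tool_rot: [3.141, 0.001, 2.431]
force: [-0.9, 0.6, 2.4]
grip_width: 0.03
clock: 17.6
position: [0.5622, -0.33, 0.0929]
tool_rot: [-3.142, 0.0, 2.431]
force: [0.5, 0.4, -0.1]
grip_width: 0.0451
clock: 18.1
position: [0.5639, -0.3311, 0.209]
tool_rot: [3.14, 0.008, 2.431]
force: [-0.1, -0.6, -0.0]
grip_width: 0.0445
```

View pics/w15.png

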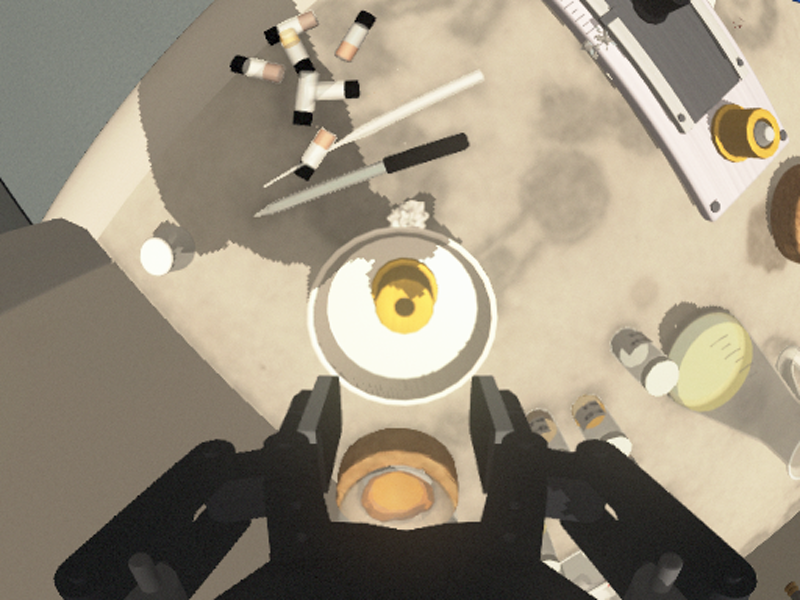

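The narrow bushing stands upright in the dish at (405,295). Next I'll move over the shutter to measure the knob, pointer and mark.

```bash
python3 -m crank '{"travel":[[-0.5,3,0],[-1.5,6,0],[-2.5,9,0],[-3.5,12,0],[-4.5,15,0],[-5.5,18,0],[-5.8,21,0],[-5.8,21,0]],"rot":[[0,0,-7],[0,0,-14],[0,0,-21],[0,0,-28],[0,0,-35],[0,0,-42],[0,0,-47],[0,0,-47]]}' 1; python3 -m crank '{"travel":[[0,0,-1],[0,0,-1],[0,0,-1]],"rot":[[0,0,0],[0,0,0],[0,0,0]]}'
python3 - <<'E'
from h import *
s=bot.observe();c=bot.camera_model('wrist');f=bot.grab_frame('wrist')
import pickle;pickle.dump((s['position'],c,f),open('d.pkl','wb'));print(s['position'],s['tool_rot'],s['qpos'])
f=f[:,:,::-1];cv2.imwrite('pics/w16.png',cv2.resize(f,(800,600),interpolation=cv2.INTER_CUBIC))
cv2.imwrite('pics/w17.png',cv2.resize(f[200:320,190:350],(800,600),interpolation=cv2.INTER_CUBIC))
E
```

```text
clock: 18.95
position: [0.5038, -0.1159, 0.2024]
tool_rot: [-3.14, -0.002, 1.612]
force: [-0.5, -1.7, -1.0]
grip_width: 0.0854
clock: 19.25
position: [0.5039, -0.121, 0.1923]
tool_rot: [-3.14, 0.0, 1.61]
force: [0.6, -0.6, 0.1]
grip_width: 0.0852
[ 0.50386625 -0.12097156  0.19231642] [-3.14044975e+00  1.77475451e-04  1.60969969e+00] [-0.07502599  0.53031848  0.26438794  1.98716852 -0.21890365  0.65211101
  0.36846033]
```

View pics/w16.png

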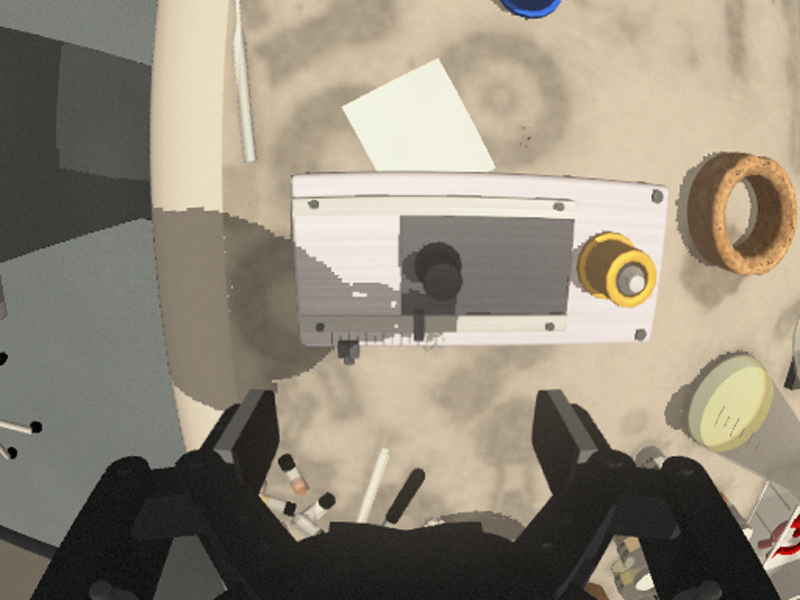

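View pics/w17.png

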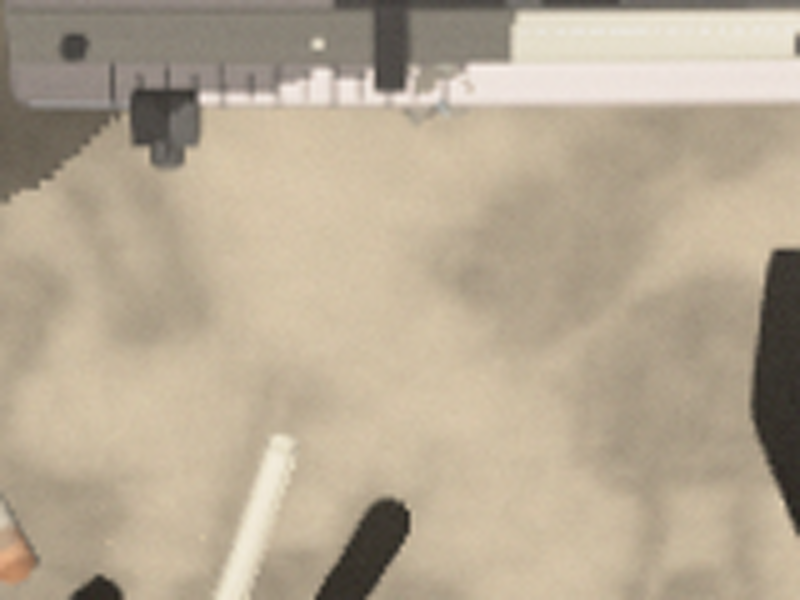

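The crop shows the pointer's end at (391,90) and the mark rider at (165,115). I'll zoom in further on these and the knob.

Run:
```python
from h import *
import pickle;pos,c,f=pickle.load(open('d.pkl','rb'));f=f[:,:,::-1]
cv2.imwrite('pics/w18.png',cv2.resize(f[198:243,206:286],(800,450),interpolation=cv2.INTER_CUBIC))
cv2.imwrite('pics/w19.png',cv2.resize(f[145:220,245:345],(800,600),interpolation=cv2.INTER_CUBIC))
```

```text
(no output)
```

View pics/w18.png

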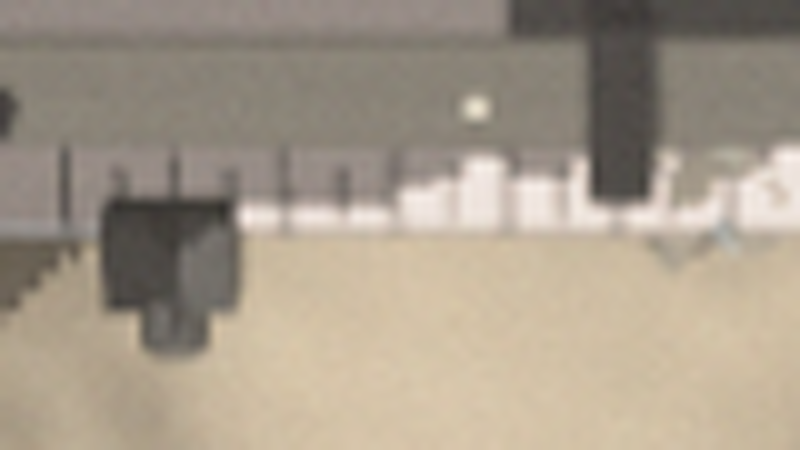

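View pics/w19.png

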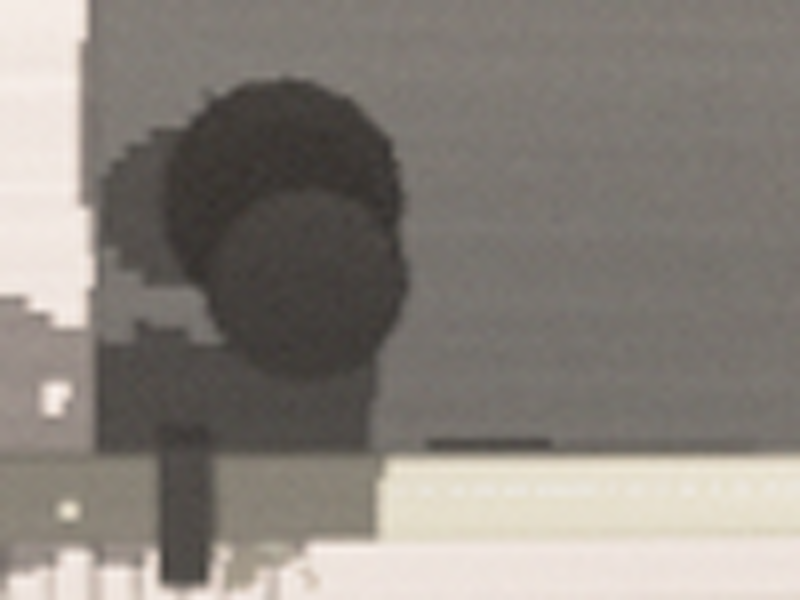

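Run:
```python
from h import *
import pickle;pos,c,f=pickle.load(open('d.pkl','rb'))
P=lambda u,v:(206+(u+.5)/10-.5,198+(v+.5)/10-.5)
Q=lambda u,v:(245+(u+.5)/8-.5,145+(v+.5)/8-.5)
p=onz('wrist',P(622,190),.024,c);print('pointer',p,[onz('wrist',P(u,190),.024,c)[0] for u in(591,654)])
for u,v,z in((172,203,.02),(172,203,.024),(176,345,.014),(176,345,.02),(180,215,.025)):
    m=onz('wrist',P(u,v),z,c);print('mark',u,z,m,'dx',(m-p)[0])
print('rider w',[[onz('wrist',P(u,205),z,c)[0] for u in(103,238)] for z in(.016,.02,.025)])
print('knobtop',onz('wrist',Q(307,283),.054,c),'foot',onz('wrist',Q(283,197),.024,c))
# rails edge dir: upper rail of w16
a=onz('wrist',(293/1.5625,175/1.5625),.014,c);b=onz('wrist',(667/1.5625,186/1.5625),.014,c);print(a,b,np.degrees(np.arctan2(*(b-a)[1::-1])))
a=onz('wrist',(301/1.5625,343/1.5625),.014,c);b=onz('wrist',(655/1.5625,342/1.5625),.014,c);print(a,b,np.degrees(np.arctan2(*(b-a)[1::-1])))
for u in(65,175,285,395):print(onz('wrist',P(u,180),.014,c))
```

```text
pointer [ 0.51136519 -0.1360954   0.024     ] [np.float64(0.5086907342126082), np.float64(0.5141276828452164)]
mark 172 0.02 [ 0.47192738 -0.14056685  0.02      ] dx -0.0394378106106707
mark 172 0.024 [ 0.47239733 -0.13892484  0.024     ] dx -0.03896785939215641
mark 176 0.014 [ 0.4715037  -0.15719676  0.014     ] dx -0.03986149497069519
mark 176 0.02 [ 0.47220183 -0.15439152  0.02      ] dx -0.03916336213361732
mark 180 0.025 [ 0.47320896 -0.13960665  0.025     ] dx -0.038156237176844354
rider w [[np.float64(0.46518101201643175), np.float64(0.4774248395000395)], [np.float64(0.46575286366232654), np.float64(0.47779790723139387)], [np.float64(0.46646767821969504), np.float64(0.4782642418955868)]]
knobtop [ 0.51964943 -0.09520126  0.054     ] foot [ 0.51940183 -0.0939649   0.024     ]
[ 0.44033372 -0.04922575  0.014     ] [ 0.65496694 -0.04044993  0.014     ] 2.3413799577854992
[ 0.44318356 -0.14603515  0.014     ] [ 0.66467871 -0.13879087  0.014     ] 1.8732646076118578
[ 0.46143469 -0.14123217  0.014     ]
[ 0.47150548 -0.14077368  0.014     ]
[ 0.48148374 -0.14033645  0.014     ]
[ 0.49139839 -0.13991902  0.014     ]
```

The pointer is at x=0.5114 and the mark at x=0.472, so the pull is about 39.2 mm along the fixture's -x, which sits at about 2.1° yaw. The knob is at (0.5195,-0.0947), and I'm approaching it.

```bash
python3 -m crank '{"travel":[[1,1.6,0],[1.6,2.6,-1],[1.6,2.6,-3],[1.6,2.6,-4],[1.6,2.6,-5],[1.6,2.6,-5]],"rot":[[0,0,0],[0,0,0],[0,0,0],[0,0,0],[0,0,0],[0,0,0]]}'
python3 - <<'E'
from h import *
s=bot.observe();c=bot.camera_model('wrist');f=bot.grab_frame('wrist')
print(s['position'],proj('wrist',[.5195,-.0947,.054],c))
f=f[:,:,::-1];cv2.imwrite('pics/w20.png',cv2.resize(f,(800,600),interpolation=cv2.INTER_CUBIC))
E
```

```text
clock: 19.9
position: [0.5196, -0.0942, 0.1417]
tool_rot: [-3.14, -0.0, 1.61]
force: [-0.3, 0.2, 0.0]
grip_width: 0.0852
[ 0.51959424 -0.09420701  0.14169687] [259.90020647 243.67736215]
```

View pics/w20.png

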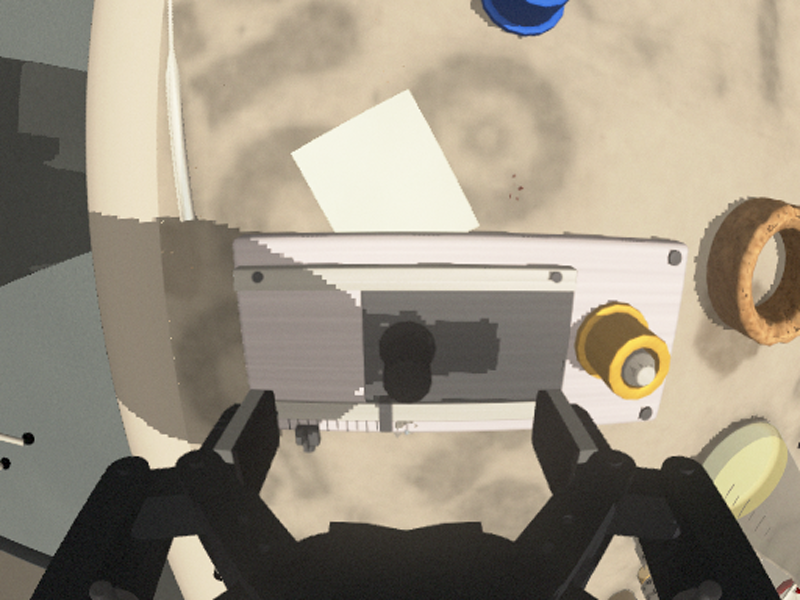

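The knob top at (407,380) matches the projected point. Descend and close.

```bash
python3 -m crank '{"travel":[[0,0,-1.5],[0,0,-3],[0,0,-3.9],[0,0,-3.9],[0,0,-3.9]],"rot":[[0,0,0],[0,0,0],[0,0,0],[0,0,0],[0,0,0]]}'; python3 -m crank '{"travel":[[0,0,0],[0,0,0],[0,0,0],[0,0,0],[0,0,0],[0,0,0],[0,0,0],[0,0,0]],"rot":[[0,0,0],[0,0,0],[0,0,0],[0,0,0],[0,0,0],[0,0,0],[0,0,0],[0,0,0]]}' -1 80
python3 - <<'E'
from h import *
s=bot.observe();c=bot.camera_model('wrist');f=bot.grab_frame('wrist')
print(s['position'])
f=f[:,:,::-1];cv2.imwrite('pics/w21.png',cv2.resize(f[190:340,160:360],(800,600),interpolation=cv2.INTER_CUBIC))
f=bot.grab_frame('scene')[:,:,::-1];cv2.imwrite('pics/s9.png',cv2.resize(f[155:230,205:305],(800,600),interpolation=cv2.INTER_CUBIC))
E
```

```text
clock: 20.45
position: [0.5204, -0.0941, 0.1044]
tool_rot: [3.141, 0.0, 1.61]
force: [-0.4, -0.5, 0.8]
grip_width: 0.0857
clock: 21.25
position: [0.5201, -0.0939, 0.1042]
tool_rot: [-3.141, -0.0, 1.611]
force: [-3.4, -0.1, 9.2]
grip_width: 0.0155
[ 0.52009947 -0.0939336   0.10421169]
```

View pics/w21.png

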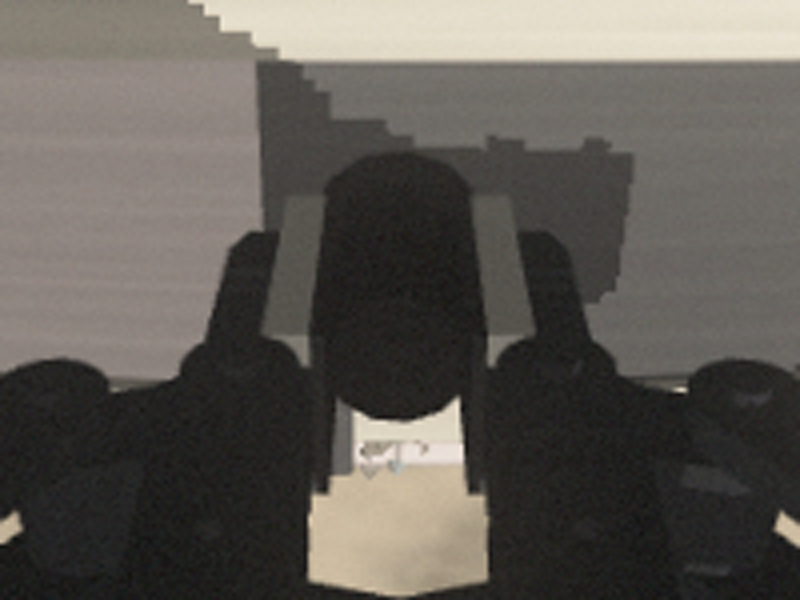

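View pics/s9.png

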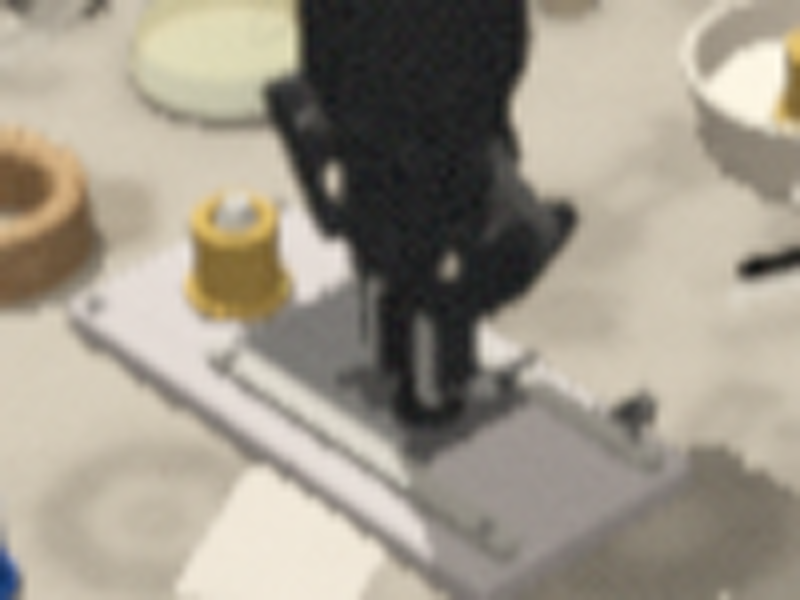

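The knob is between the pads at (400,330), and both fixed views agree. I'm pulling slowly, most of the way first.

```bash
python3 -m crank '{"travel":[[-0.6,-0.02,0],[-1.2,-0.04,0],[-1.8,-0.07,0],[-2.4,-0.09,0],[-3.0,-0.11,0],[-3.6,-0.13,0],[-3.9,-0.14,0],[-3.9,-0.14,0]],"rot":[[0,0,0],[0,0,0],[0,0,0],[0,0,0],[0,0,0],[0,0,0],[0,0,0],[0,0,0]]}'; python3 -m crank '{"travel":[[0,0,0],[0,0,0],[0,0,0]],"rot":[[0,0,0],[0,0,0],[0,0,0]]}';python3 - <<'E'
from h import *
s=bot.observe();c=bot.camera_model('wrist');f=bot.grab_frame('wrist')
import pickle;pickle.dump((s['position'],c,f),open('d.pkl','wb'))
print(s['position'],s['force'])
f=f[:,:,::-1];cv2.imwrite('pics/w22.png',cv2.resize(f[190:340,160:360],(800,600),interpolation=cv2.INTER_CUBIC))
cv2.imwrite('pics/w23.png',cv2.resize(f[284:329,230:290],(800,600),interpolation=cv2.INTER_CUBIC))
f=bot.grab_frame('scene')[:,:,::-1];cv2.imwrite('pics/s10.png',cv2.resize(f[185:230,245:305],(800,600),interpolation=cv2.INTER_CUBIC))
E
```

```text
clock: 22.15
position: [0.4821, -0.0954, 0.1043]
tool_rot: [3.139, 0.0, 1.611]
force: [7.1, -0.3, -2.1]
grip_width: 0.0153
clock: 22.45
position: [0.4825, -0.0953, 0.1043]
tool_rot: [3.138, 0.001, 1.611]
force: [7.1, -0.3, 0.0]
grip_width: 0.0154
[ 0.48249585 -0.09534249  0.10429254] [ 7.07348821e+00 -3.17750149e-01  6.37721519e-03]
```

View pics/w22.png

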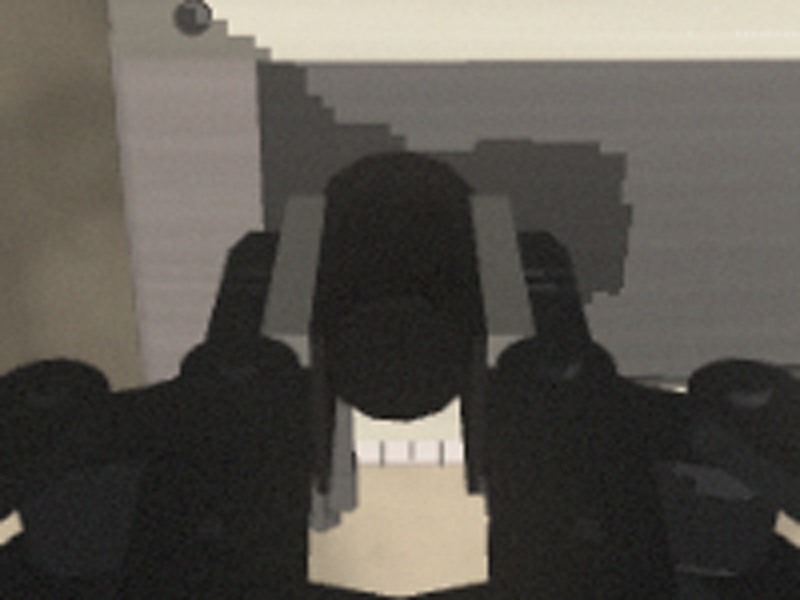

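View pics/w23.png

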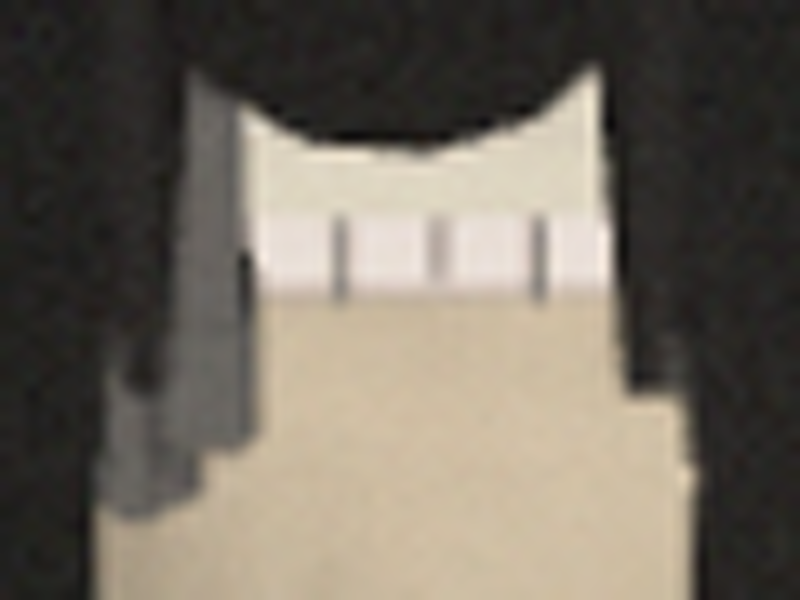

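View pics/s10.png

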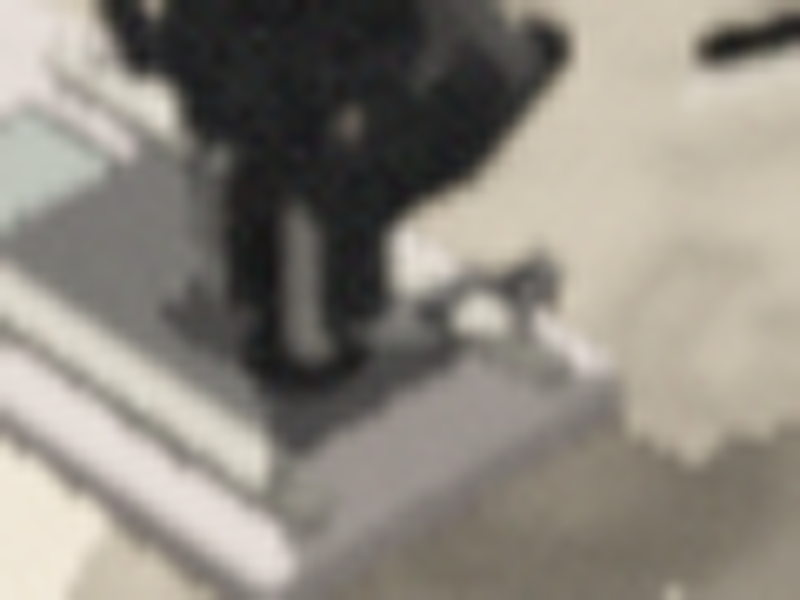

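The crop shows the pointer's right edge at (243,235), with the rider's right edge behind it at (256,340). I'm computing what remains.

Run:
```python
from h import *
import pickle;pos,c,f=pickle.load(open('d.pkl','rb'))
k=800/60
P=lambda u,v:(230+(u+.5)/k-.5,284+(v+.5)/k-.5)
print(pos)
fx=lambda p:p[0]*np.cos(.0367)+p[1]*np.sin(.0367)
p=onz('wrist',P(243,235),.024,c);print('ptr right',p,'centre fx',fx(p)-.003)
for z in(.016,.020,.023):
    m=onz('wrist',P(256,340),z,c);print('rider right',m,'centre fx',fx(m)-.006)
for u in(340,440,540):
    m=onz('wrist',P(u,260),.014,c);print('tick',m,fx(m))
for u,v,z in((203,490,.014),(203,490,.02)):
    m=onz('wrist',P(u,v),z,c);print('screw right',m,fx(m))
```

```text
[ 0.48249585 -0.09534249  0.10429254]
ptr right [ 0.47666522 -0.13361776  0.024     ] centre fx 0.4684415804338621
rider right [ 0.47735977 -0.14680178  0.016     ] centre fx 0.465651918017912
rider right [ 0.47739094 -0.14348231  0.02      ] centre fx 0.4658048572360639
rider right [ 0.47741431 -0.14099272  0.023     ] centre fx 0.46591956164967785
tick [ 0.48147295 -0.14290234  0.014     ] 0.4759054019383079
tick [ 0.48652579 -0.1427124   0.014     ] 0.4809618118580224
tick [ 0.49158482 -0.14256115  0.014     ] 0.4860229800243414
screw right [ 0.47477371 -0.15917975  0.014     ] 0.4686134277077612
screw right [ 0.47491667 -0.15379937  0.02      ] 0.46895370623777216
```

```bash
python3 -m crank '{"travel":[[-0.1,0,0],[-0.22,-0.01,0],[-0.22,-0.01,0],[-0.22,-0.01,0]],"rot":[[0,0,0],[0,0,0],[0,0,0],[0,0,0]]}';python3 - <<'E'
from h import *
s=bot.observe();c=bot.camera_model('wrist');F=[bot.grab_frame('wrist').astype(float) for _ in range(4)];f=np.mean(F,0).astype(np.uint8)
import pickle;pickle.dump((s['position'],c,f),open('d.pkl','wb'))
print(s['position'],s['force'])
f=f[:,:,::-1]
cv2.imwrite('pics/w24.png',cv2.resize(f[284:329,230:290],(800,600),interpolation=cv2.INTER_CUBIC))
f=np.mean([bot.grab_frame('scene').astype(float) for _ in range(4)],0).astype(np.uint8)[:,:,::-1];cv2.imwrite('pics/s11.png',cv2.resize(f[195:219,268:300],(800,600),interpolation=cv2.INTER_CUBIC))
E
```

```text
clock: 22.95
position: [0.4803, -0.0955, 0.1043]
tool_rot: [3.138, 0.001, 1.611]
force: [7.4, 0.2, -0.6]
grip_width: 0.0157
[ 0.48030523 -0.09545626  0.10429581] [ 7.38195351  0.17742196 -0.57977066]
```

View pics/w24.png

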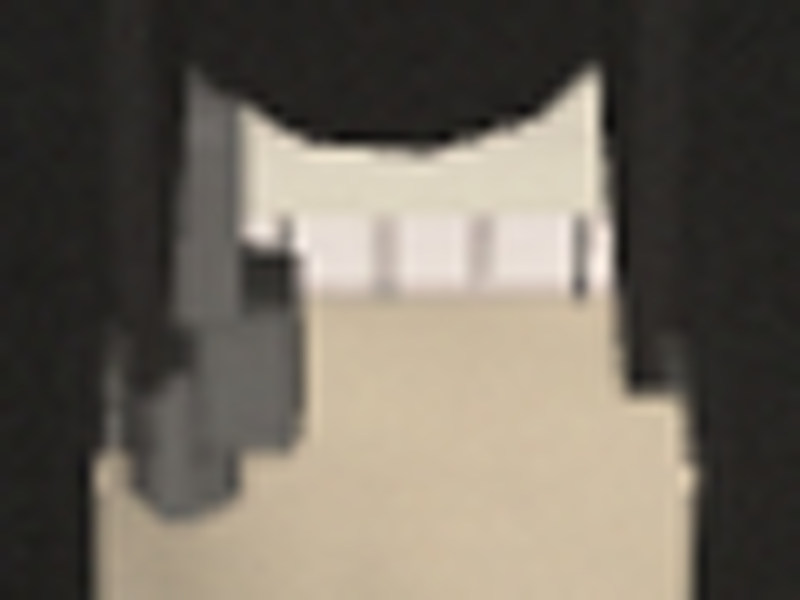

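View pics/s11.png

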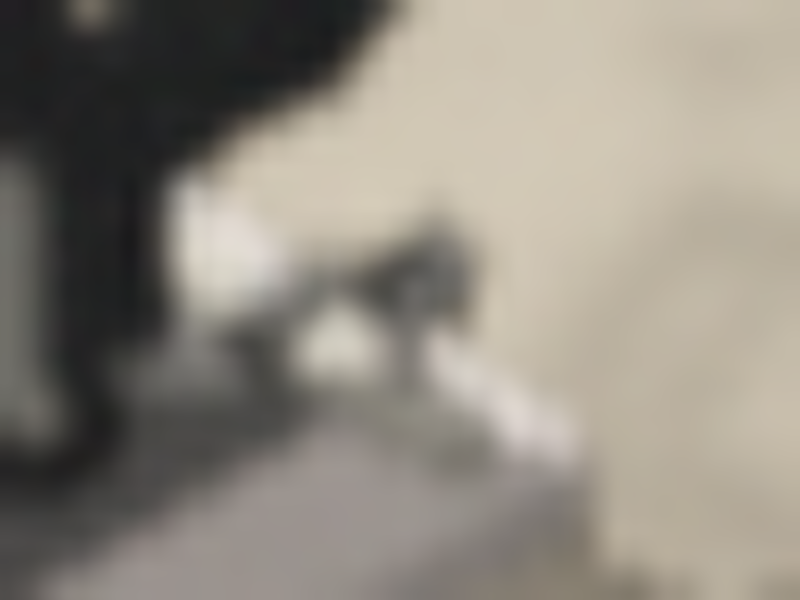

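Run:
```python
from h import *
import pickle;pos,c,f=pickle.load(open('d.pkl','rb'))
k=800/60
P=lambda u,v:(230+(u+.5)/k-.5,284+(v+.5)/k-.5)
fx=lambda p:p[0]*np.cos(.0367)+p[1]*np.sin(.0367)
p=onz('wrist',P(241,215),.024,c);print('ptr centre fx',fx(p)-.003)
for u,v,z in((299,265,.020),(299,265,.018),(300,345,.020),(300,345,.023)):
    m=onz('wrist',P(u,v),z,c);print('rider centre fx',z,fx(m)-.006,m)
for u in(287,385,481,580):
    m=onz('wrist',P(u,235),.014,c);print('tick',fx(m))
for z in(.014,.02,.025):
    a,b=[onz('wrist',P(u,470),z,c) for u in(138,240)];print('screw',z,fx(a),fx(b),(fx(a)+fx(b))/2,a[1])
g=cv2.cvtColor(f,cv2.COLOR_RGB2GRAY)
for v in(298,300,303,306,308,310,312,314,316):print(v,g[v,234:258])
```

```text
ptr centre fx 0.46618665699759565
rider centre fx 0.02 0.46579357440685476 [ 0.4772013 -0.138625   0.02     ]
rider centre fx 0.018 0.46574535530253547 [ 0.47721164 -0.14022058  0.018     ]
rider centre fx 0.02 0.4657946779929501 [ 0.4773924  -0.14379949  0.02      ]
rider centre fx 0.023 0.46586698519281666 [ 0.47737318 -0.1413055   0.023     ]
tick 0.47106247014406616
tick 0.47599754927531374
tick 0.4808323131013512
tick 0.4858258673627328
screw 0.014 0.46304282873566716 0.46841359964252294 0.46572821418909505 -0.15801526441395725
screw 0.02 0.46350961009859454 0.46867935419699097 0.46609448214779275 -0.15268189383616934
screw 0.025 0.46389859456770066 0.46890081632571434 0.4663997054467075 -0.14823741835467943
298 [ 32  34  31  33  39  41  42  41  32  65  93  99 100 100 164 214 214 214
 213 214 213 215 212 215]
300 [ 32  34  33  33  40  42  41  41  34  70  94 100 100 102 170 220 201 168
 221 221 221 222 221 215]
303 [ 34  35  33  34  38  41  41  40  34  83 100  99 101  97  55  50  50  56
 148 224 224 224 225 219]
306 [ 33  34  35  33  34  41  43  41  46  85  98 100 102  98  66  60  60  58
 114 181 181 181 180 178]
308 [ 31  34  35  38  46  40  41  41  47  64  81  92  95  95  97  96  99  92
  98 187 188 189 188 186]
310 [ 35  35  34  41  59  55  41  42  44  46  66  94 101 103 102 101 103  93
  95 191 191 191 190 190]
312 [ 37  35  35  49  83  55  40  43  64  85  80  93 101 102 103 103 102  96
  93 190 191 190 191 193]
314 [ 31  35  35  42  79  62  66  83  99 100  89  92 103 102 103 102 103  97
  98 191 192 192 193 194]
316 [ 33  37  38  46  96  64  64  80 100  99  92  94 100 101 101 100  99  96
 128 189 190 190 191 192]
```

The pointer is within about 0.4 mm of the mark, so one small last correction.

```bash
python3 -m crank '{"travel":[[-0.03,0,0],[-0.03,0,0],[-0.03,0,0],[-0.03,0,0],[-0.03,0,0]],"rot":[[0,0,0],[0,0,0],[0,0,0],[0,0,0],[0,0,0]]}';python3 - <<'E'
from h import *
s=bot.observe();c=bot.camera_model('wrist');f=np.mean([bot.grab_frame('wrist').astype(float) for _ in range(3)],0).astype(np.uint8)
print(s['position'],s['force'],s['grip_width'],s['clock'])
g=cv2.cvtColor(f,cv2.COLOR_RGB2GRAY)
for v in(298,300,303,308,310,312,314):print(v,g[v,242:258])
f=bot.grab_frame('scene')[:,:,::-1];cv2.imwrite('pics/s12.png',cv2.resize(f,(800,600),interpolation=cv2.INTER_CUBIC))
E
```

```text
clock: 23.85
position: [0.4801, -0.0955, 0.1043]
tool_rot: [3.138, 0.001, 1.611]
force: [8.4, 0.1, -0.6]
grip_width: 0.016
[ 0.48007059 -0.09545112  0.104298  ] [ 8.3764877   0.0869422  -0.59609504] 0.01597589417503017 23.85
298 [ 36  65  93 101 101  98 165 213 214 214 213 213 214 215 215 214]
300 [ 36  72  95  99 101 104 170 220 221 165 204 221 221 221 222 221]
303 [ 34  82  99 101 101  97  54  47  50  53 144 224 224 225 224 225]
308 [ 46  64  79  92  95  95  96  97  99  97  87 187 189 188 186 186]
310 [ 43  47  57  92 104 102 103 104 103 100  93 189 191 190 190 190]
312 [ 67  85  76  90 101 101 104 103 104  99  92 189 190 191 193 190]
314 [ 95 100  87  93 104 103 102 104 103 102  88 191 191 191 193 193]
```

View pics/s12.png

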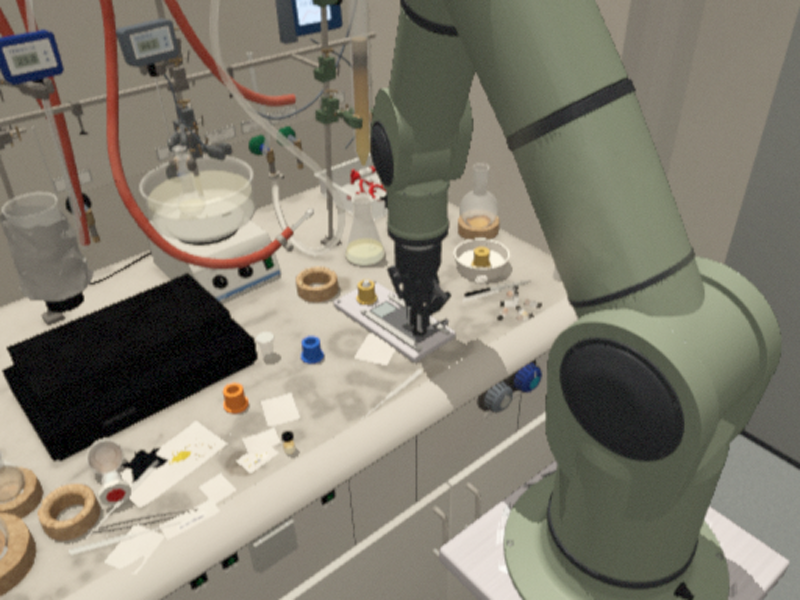

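The scene view shows the wide bushing on the pin at (367,292), the narrow one in the dish at (482,257), and the knob held at (420,325). The vial and stoppers haven't moved. Handing in.

```bash
python3 -c "
from workcell import bot
print(bot.job_done())"
```

```text
the job is handed in; nothing more can be done
None
```

The job is done and handed in at about 24 s, with the fingers still holding the shutter at the mark.

- **Wide bushing:** It slid over the gauge pin without resistance and was released. It touched the deck with 5 N at exactly the expected seated height, and pictures show its flange on the deck with the pin tip above the bore.
- **Narrow bushing:** It stands upright in the white dish, released.
- **Shutter:** I pulled it out by the knob with about 80 N of grip, holding against 8 N of spring force. The last wrist pictures put the pointer about 0.3 mm or less from the mark.
- **Other things:** The vial, stoppers and the blue and orange look-alikes were not touched.

**Checks that disagreed:**
- For the pin, the fixed cameras and the wrist camera differed by about 3 mm in y. I used the wrist camera, and the fit confirmed it.
- For the shutter, the tool moved 40.0 mm, against the 39.2 mm I had measured beforehand. I put the difference down to pad give and trusted the pictures.

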